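# Fetch the tube rack from behind the bottles and pack it cold

## Robot

A 6-joint arm with a two-finger parallel gripper is mounted at the origin on the work surface. World frame = base frame: x ahead of the robot, y to its left, z up, the work surface at z = 0. Lengths are in m, angles in rad, forces in N, time in s.
With the tool pointing down it reaches from about 0.35 to 0.975 m from the base axis. Payload 4.9 kg.
Tool frame: the origin (TCP) lies at the very end of the fingers, on their centre line; the grasp point (between the pads) lies 19 mm behind it; z points along the fingers, x is the direction in which the jaws open and shut, and the axes are right-handed (so a half turn about z gives the same grasp; the last joint's range is limited). The gripper opens to 85 mm and grips with 20 to 120 N. Pads are 22 mm wide; open, the fingers measure 114 mm over their backs; the gripper's body (76 mm by 85 mm) begins 54 mm behind the grasp point. The pads swing forward as they close: fully open they stand 13 mm farther back than shut.
Start: joints at [-1.291, 0.053, 1.613, -0, 1.476, -0.119], TCP at [0.243, -0.576, 0.231] pointing down, gripper open.
Joint ranges: [-3.01, 3.01], [-1.01, 2.22], [0.06, 2.58], [-1.02, 4.17], [0.09, 2.62], [-3.14, 3.14]. Speed limits (rad/s): [2.57, 2.57, 3.14, 3.14, 3.14, 3.14].

## Interface

Orientations are given as a rotation vector (axis times angle).
In Python, from bench import robot, grab_frame, get_calibration, job gives the robot as it stands.
- The arm moves only by the shell command python3 -m handwheel 'ROWS'. ROWS is JSON, a list that holds one entry, the list of rows, each a list of 5 numbers: the shift along the tool's x, y, z in units of 25 mm (1.0 is 25 mm), then the turn about the tool's z in units of 8 degrees (1.0 is 8 degrees), then the closure, from 0 (fully open) to 1 (shut). A call has 1 to 8 rows; each row is the pose to reach, as a shift and turn from the pose commanded when the call began, along the tool's axes at that moment; what a row does not reach only later rows make up. A row lasts 1/10 s, in which the tool goes at most 50 mm and 8.59 degrees, less where a joint would pass 70% of its speed; a pose out of reach is approached as far as the arm can. A call with a gripper value outside its range is refused whole. The fingers move at their own pace and stop on an object; the grip force is fixed at half the most. Time passes only in rows, so rows that repeat a pose let the fingers close. It gives the time, the measured TCP pose, the force and the opening at its end, in the units of the state.
- robot.get_obs(): the state, without advancing time (a new reading comes with each control period).
- grab_frame(name): name is "scene" or "top"; returns the picture (420x560x3 uint8, blue, green, red); there is no depth.
- get_calibration(name): a dict with "fx", "fy", "cx", "cy" (pixels), "world_to_cam" (4x4, takes a point from world to camera coordinates). Camera axes: x right, y down, z forward; pixel columns grow to the right and rows downward; lengths in m; the calibration is good to about 2 mm. A picture is of the moment at which its call begins. get_calibration takes no time and is no camera call.
- job.job_done(): hands the job in, once; it reports no verdict.
The state is a dict: "t": time; "joint_positions": joint angles; "dq": joint speeds; "joint_torque": joint torques, N m; "eef_pos": TCP position; "ee_rot": TCP orientation; "contact_force": force on the tool from outside, world axes, zero at the start; "ft_torque": the same for the moment, N m; "width": opening from 0.0 (shut) to 1.0 (fully open).
Only numpy, scipy, OpenCV 4.12 (cv2) and the standard library are available. Lean on these libraries where they do the work, as an engineer would, in place of code of your own. Each camera call takes 0.05 s, during which the arm holds its last target.

## Task

Clear all three bottles off the grey tray and stand them on the dark grey mat, leaving the dark red tube rack where it is until all three are there; then put the rack into the white foam box, flat on the light blue cold pack, centred and lengthwise along it, while the bottles wait on the mat. Then stand each bottle back on the tray, upright in the middle of the mark of its own cap's colour (they may be on the wrong marks now). Never knock a bottle or the rack over.

Things in the scene. Friction and masses are not known exactly. Their poses are not given: they have to be found in the camera images.
- rack_center (a point): Loose dark red tube rack, 56 mm (x) by 110 mm (y), 44 mm high, full of tubes whose caps stand 11 mm above it; about 0.18 kg. Point at its centre, 22 mm above its underside; z up. To be held across its 56 mm (along x): the bottles stand about 10 mm in front (-x), 45 mm are free behind. An amber jar and a black stopper stand at least 15 mm off its ends.
- blue_center (a point): Loose white plastic bottle, blue screw cap. Round body 40 mm across, straight from foot to 54 mm, shoulder to 61 mm, cap 31 mm across; 76 mm tall, about 0.1 kg. Point at its centre, 38 mm above its underside; z up along the bottle. At the start it stands on one of the tray's three marks, not necessarily the blue one, 80 mm from the next bottle in the row.
- yellow_center (a point): Loose white plastic bottle, yellow screw cap. Round body 40 mm across, straight from foot to 54 mm, shoulder to 61 mm, cap 31 mm across; 76 mm tall, about 0.1 kg. Point at its centre, 38 mm above its underside; z up along the bottle. At the start it stands on one of the tray's three marks, not necessarily the yellow one, 80 mm from the next bottle in the row.
- green_center (a point): Loose white plastic bottle, green screw cap. Round body 40 mm across, straight from foot to 54 mm, shoulder to 61 mm, cap 31 mm across; 76 mm tall, about 0.1 kg. Point at its centre, 38 mm above its underside; z up along the bottle. At the start it stands on one of the tray's three marks, not necessarily the green one, 80 mm from the next bottle in the row.
- mark_blue: Plain blue mark, 54 mm (x) by 70 mm (y), fixed on the tray's floor, home of the blue-capped bottle. Origin at the centre of its underside, its top 3 mm higher, so a bottle on it has its centre 41 mm above this origin. The three marks lie in a row along the tray's y, 80 mm apart, in any order.
- mark_yellow: Plain yellow mark, 54 mm (x) by 70 mm (y), fixed on the tray's floor, home of the yellow-capped bottle. Origin at the centre of its underside, its top 3 mm higher, so a bottle on it has its centre 41 mm above this origin. The three marks lie in a row along the tray's y, 80 mm apart, in any order.
- mark_green: Plain green mark, 54 mm (x) by 70 mm (y), fixed on the tray's floor, home of the green-capped bottle. Origin at the centre of its underside, its top 3 mm higher, so a bottle on it has its centre 41 mm above this origin. The three marks lie in a row along the tray's y, 80 mm apart, in any order.
- bay: Grey tray fixed to the bench, 190 mm (x) by 240 mm (y), origin at the centre of its underside, floor 6 mm thick; its only wall is a fence along the back (+x) edge, 6 mm thick, top 32 mm above the bench. The marks lie at x = -45 mm of it, y = -80, 0, 80 mm; at the start the rack stands at about x = 15 mm, y = 0, its y along the tray's.
- mat: Dark grey mat fixed to the bench, the side area: 190 mm (x) by 220 mm (y), 3 mm thick, origin at the centre of its underside, z up. A black and orange marker pen, 12 mm wide, 130 mm long, 11 mm high, lies along y near its far edge, at about x = 80 mm; the rest is free.
- cold_pack (a point): Centre of the top face of the light blue cold pack, 90 mm (x) by 150 mm (y), fixed in the middle of the open white foam box; z up. It lies 38 mm above the bench. The box is 200 mm (x) by 220 mm (y) outside, 160 by 180 mm inside, its rim 42 mm above this point. The rack on the pack has its centre 22 mm above this point.

How it is judged:
By the outcome, as a careful person would: the job done as asked, in the order asked, and still so for the second after the job is handed in, with the robot touching nothing.
It also fails if it takes over 144 s, if anything falls off the work surface, if the arm or the gripper's body presses on something with over 40 N, if the wrist force passes 120 N, or if a joint passes its speed limit or range.

## Working session

There is one attempt and no reset: what is moved stays moved. The work goes in short steps, Python scripts to look and compute and a shell command to move; the robot and the scene stay as the last step left them, time stands still between calls to the robot, and variables do not carry over. Pictures are saved under pics/ and viewed, and the job is handed in when it is done.

```bash
ls; mkdir -p pics; python3 - <<'E'
from bench import robot, grab_frame, get_calibration, job
import cv2
o=robot.get_obs()
for k,v in o.items(): print(k,v)
for n in("scene","top"):
    im=grab_frame(n); cv2.imwrite(f"pics/{n}0.png",im)
    c=get_calibration(n); print(n,c)
E
```

```text
pics
t 0.0
joint_positions [-1.29100412e+00  5.33564135e-02  1.61430451e+00 -2.56439940e-05
  1.47598460e+00 -1.18995733e-01]
dq [-0.00115548 -0.00039851 -0.00053193  0.00023866  0.00034047 -0.00045701]
joint_torque [ 3.26928875e-04 -3.93688273e+01 -3.70173562e+01  1.18792195e-05
  7.08751773e-03  1.35778237e-05]
eef_pos [ 0.24251117 -0.57535514  0.23005701]
ee_rot [-2.61634952e+00  1.73668610e+00  2.48087366e-03]
contact_force [ 0.38975932 -0.02733732 -0.30251414]
ft_torque [0.01021003 0.02263303 0.00746458]
width 0.9976462537371447
scene {'fx': 491.02672793709013, 'fy': 491.02672793709013, 'cx': 282.4900174960047, 'cy': 210.18552157285623, 'world_to_cam': array([[-0.74024911,  0.67223404, -0.01151751,  0.38080668],
       [ 0.53923151,  0.58338358, -0.6073656 , -0.21804305],
       [-0.4015727 , -0.45581245, -0.79433895,  1.32216156],
       [ 0.        ,  0.        ,  0.        ,  1.        ]])}
top {'fx': 418.5018508585019, 'fy': 418.5018508585019, 'cx': 279.4063273925905, 'cy': 211.0593993467757, 'world_to_cam': array([[-0.01551709, -0.99972543, -0.01755809,  0.00147719],
       [-0.99811132,  0.01653115, -0.05916516,  0.47486395],
       [ 0.05943917,  0.01660686, -0.99809378,  0.98259034],
       [ 0.        ,  0.        ,  0.        ,  1.        ]])}
```

View pics/scene0.png

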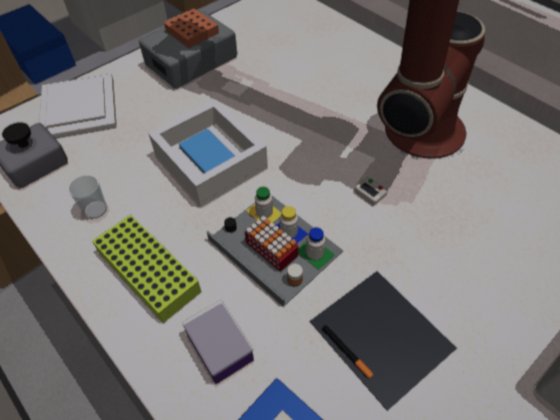

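View pics/top0.png

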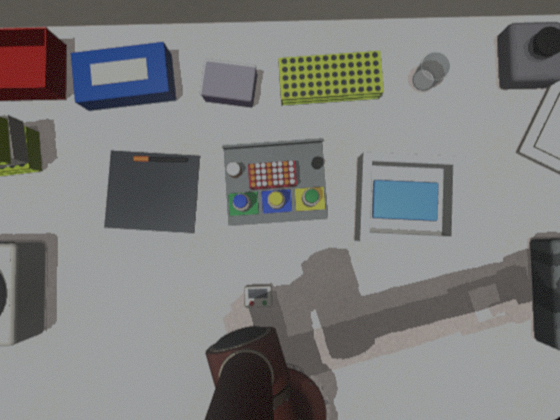

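The top view shows the tray at about (275,182), with the blue bottle on the green mark (left), yellow on blue (middle) and green on yellow (right). The mat is at (153,190) with the pen along its upper edge. The box is at (406,197) with the cold pack at (406,200). Next I enlarge both pictures for the masks.

```bash
cat > h.py <<'E'
import cv2, numpy as np
from bench import robot, grab_frame, get_calibration, job
C={n:get_calibration(n) for n in("scene","top")}
def K(n):
    c=C[n]; return np.array([[c["fx"],0,c["cx"]],[0,c["fy"],c["cy"]],[0,0,1]])
def ray(n,uv):
    T=C[n]["world_to_cam"];R,t=T[:3,:3],T[:3,3]
    uv=np.atleast_2d(uv).astype(float)
    d=np.c_[uv,np.ones(len(uv))]@np.linalg.inv(K(n)).T@R
    return -R.T@t, d
def plane(n,uv,z):
    o,d=ray(n,uv); return o+d*((z-o[2])/d[:,2])[:,None]
def proj(n,P):
    T=C[n]["world_to_cam"]; p=np.atleast_2d(P)@T[:3,:3].T+T[:3,3]; q=p@K(n).T; return q[:,:2]/q[:,2:]
def tri(a,b): # a in top, b in scene
    P=[K(n)@C[n]["world_to_cam"][:3] for n in("top","scene")]
    X=cv2.triangulatePoints(P[0],P[1],np.float64(a).reshape(2,1),np.float64(b).reshape(2,1))[:,0]
    return X[:3]/X[3]
def mask(hsv,h0,h1,s0,v0,v1=255,s1=255,roi=None):
    m=cv2.inRange(hsv,(h0,s0,v0),(h1,s1,v1))
    if roi: z=np.zeros_like(m); x0,y0,x1,y1=roi; z[y0:y1,x0:x1]=m[y0:y1,x0:x1]; m=z
    return m
def blobs(m,amin=15):
    n,l,s,c=cv2.connectedComponentsWithStats(m)
    return [(c[i].round(1).tolist(),s[i].tolist()) for i in range(1,n) if s[i,4]>=amin]
E
python3 - <<'E'
import cv2
for n,(x0,y0,x1,y1) in {"scene":(190,170,390,320),"top":(215,130,335,230)}.items():
    im=cv2.imread(f"pics/{n}0.png")[y0:y1,x0:x1]
    s=4 if n=="scene" else 6
    cv2.imwrite(f"pics/{n}0c.png",cv2.resize(im,None,fx=s,fy=s,interpolation=cv2.INTER_CUBIC))
E
```

```text
(no output)
```

View pics/scene0c.png

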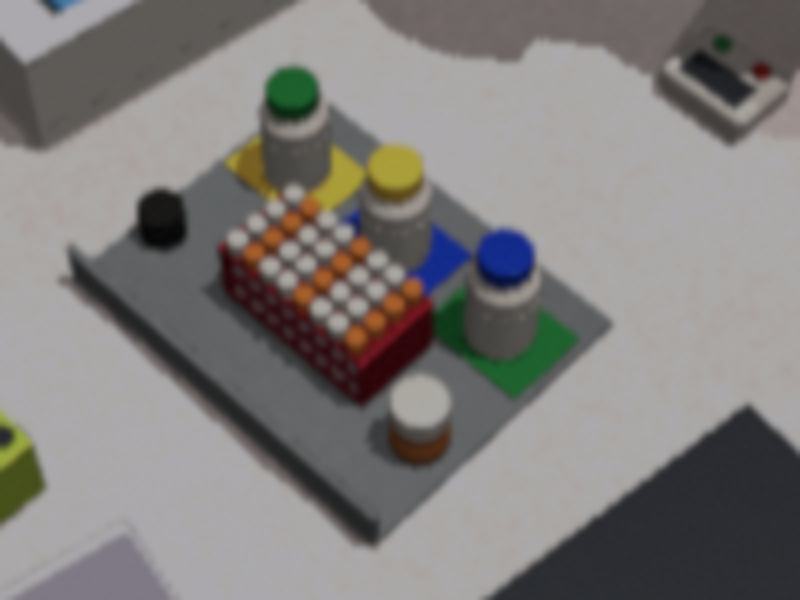

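View pics/top0c.png

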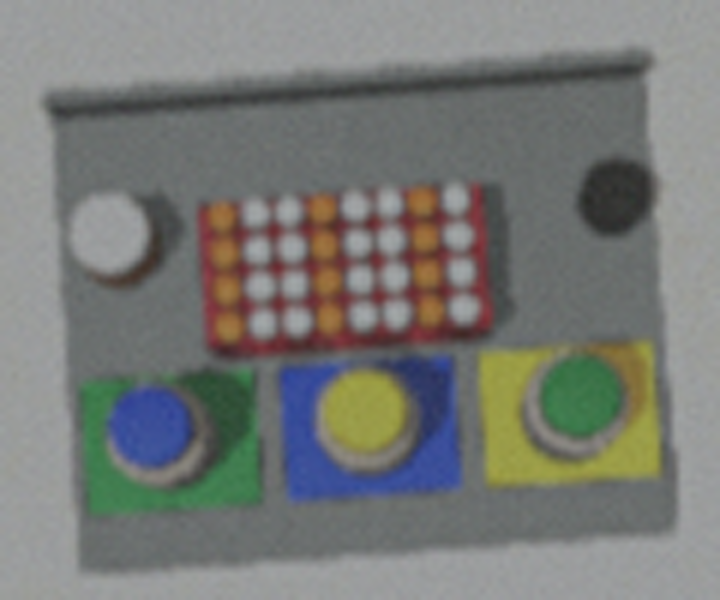

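```bash
python3 - <<'E'
from h import *
T=cv2.imread("pics/top0.png");S=cv2.imread("pics/scene0.png")
ht=cv2.cvtColor(T,cv2.COLOR_BGR2HSV);hs=cv2.cvtColor(S,cv2.COLOR_BGR2HSV)
def big(h):return cv2.cvtColor(h,cv2.COLOR_HSV2BGR)
hues={"blue":(108,130,120),"yellow":(22,34,120),"green":(50,88,90)}
for nm,(a,b,s) in hues.items():
    mt=mask(ht,a,b,s,60,roi=(222,175,330,225)); ms=mask(hs,a,b,s,50,roi=(235,180,345,275))
    print(nm,"top",blobs(mt),"scene",blobs(ms))
for nm,(x0,y0,x1,y1) in {"cp":(365,170,450,230)}.items():
    m=mask(ht,95,108,120,80,roi=(x0,y0,x1,y1)); print(nm,blobs(m,200))
    m=mask(hs,95,115,120,80,roi=(150,100,260,190)); print(nm,blobs(m,200))
# gray-level samples
for p in [(275,160),(153,200),(320,215),(110,200),(60,150),(240,215)]: print(p,ht[p[1],p[0]])
for p in [(270,180),(250,175)]: print(p,ht[p[1],p[0]])
E
```

```text
blue top [([276.3, 202.3], [262, 190, 30, 23, 319]), ([239.6, 200.4], [233, 195, 14, 12, 129])] scene [([299.8, 234.6], [293, 227, 15, 16, 114]), ([315.6, 234.1], [309, 228, 14, 14, 156])]
yellow top [([308.2, 200.0], [295, 187, 30, 24, 304]), ([275.6, 198.0], [270, 192, 12, 13, 126])] scene [([252.4, 211.1], [247, 205, 13, 14, 63]), ([282.1, 213.4], [268, 207, 27, 15, 247])]
green top [([311.4, 195.6], [306, 190, 12, 12, 122]), ([244.4, 204.8], [229, 192, 29, 23, 302])] scene [([262.7, 192.3], [257, 187, 12, 12, 110]), ([316.2, 256.5], [299, 242, 35, 27, 306])]
cp [([424.1, 197.5], [395, 182, 43, 38, 568])]
cp [([205.6, 150.2], [180, 130, 54, 42, 1238])]
(275, 160) [ 70   7 107]
(153, 200) [105  22  71]
(320, 215) [ 70   7 112]
(110, 200) [114  17  77]
(60, 150) [ 53   6 160]
(240, 215) [ 71  43 112]
(270, 180) [ 11 153 123]
(250, 175) [178 136 120]
```

```bash
cat > meas.py <<'E'
from h import *
import sys
def rect(m,n,z,name):
    cs,_=cv2.findContours(m,cv2.RETR_EXTERNAL,cv2.CHAIN_APPROX_NONE); 
    pts=np.vstack([c[:,0] for c in cs if cv2.contourArea(c)>20])
    W=plane(n,pts,z)[:,:2]
    (c,s,a)=cv2.minAreaRect((W*1000).astype(np.float32))
    print(name,n,"c",np.round(c,1),"size",np.round(s,1),"ang",round(a,1)); return c,s,a
if __name__=="__main__":
    T=cv2.imread("pics/top0.png");S=cv2.imread("pics/scene0.png")
    ht=cv2.cvtColor(T,cv2.COLOR_BGR2HSV);hs=cv2.cvtColor(S,cv2.COLOR_BGR2HSV)
    caps={"blue":((239.6,200.4),(315.6,234.1)),"green":((311.4,195.6),(262.7,192.3))}
    m=mask(hs,22,34,100,60,roi=(281,205,299,222)); b=blobs(m); print(b)
    caps["yellow"]=((275.6,198.0),b[0][0])
    for k,(a,b) in caps.items():
        print(k,"tri",tri(a,b).round(4),"top@85",plane("top",a,.083).round(4),"scene",plane("scene",b,.08).round(4))
    hues={"green":(50,88,(228,190,260,220)),"blue":(108,130,(261,188,295,216)),"yellow":(20,36,(293,185,328,213))}
    for k,(a,b,r) in hues.items():
        rect(mask(ht,a,b,90,40,roi=r),"top",.009,"mark "+k)
    rect(mask(ht,80,140,10,0,v1=95,s1=60,roi=(95,140,205,240)),"top",.003,"mat")
    rect(mask(ht,95,112,100,60,roi=(365,175,445,225)),"top",.038,"cp")
    rect(mask(hs,95,112,100,60,roi=(170,120,240,180)),"scene",.038,"cp")
    r=(240,155,305,195)
    m=mask(ht,0,10,110,50,roi=r)|mask(ht,168,180,110,50,roi=r)|mask(ht,0,20,110,60,roi=r)
    rect(m,"top",.05,"rack")
    # rack in scene: lower corners
    cv2.imwrite("pics/rm.png",cv2.resize(m[150:200,235:310],None,fx=8,fy=8,interpolation=0))
E
python3 meas.py
```

```text
[([288.1, 212.3], [281, 206, 15, 13, 149])]
blue tri [0.4956 0.0822 0.0779] top@85 [[0.4959 0.0809 0.083 ]] scene [[0.4962 0.0837 0.08  ]]
green tri [ 0.5033 -0.078   0.0786] top@85 [[ 0.5039 -0.0788  0.083 ]] scene [[ 0.5033 -0.0763  0.08  ]]
yellow tri [0.4995 0.0017 0.0787] top@85 [[0.4999 0.0007 0.083 ]] scene [[0.4996 0.003  0.08  ]]
mark green top c [494.9  81. ] size [51.  68.3] ang 3.5
mark blue top c [499.9   1.4] size [54.4 69.7] ang 3.1
mark yellow top c [504.2 -78.4] size [53.2 69.4] ang 2.9
mat top c [529.3 303.2] size [217.4 187.2] ang 85.5
cp top c [ 494.6 -297.6] size [147.2  86.2] ang 86.0
cp scene c [ 497.6 -306.6] size [123.   88.7] ang 85.8
rack top c [556.6  15.3] size [58.3 95.7] ang 4.0
```

View pics/rm.png

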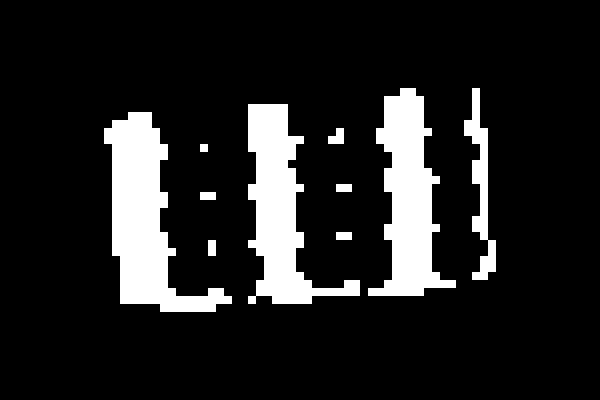

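```bash
python3 - <<'E'
from h import *
print("rack tube-top centre",tri((271.7,173.3),(270.9,236.0)).round(4),plane("top",(271.7,173.3),.061).round(4),plane("scene",(270.9,236.0),.061).round(4))
tb={"TL":((222,216),(237,239)),"TR":((456,198),(293,193)),"BL":((228,327),(357,340)),"BR":((464,308),(413,290))}
c=lambda p,s,o:((p[0]+.5)/s-.5+o[0],(p[1]+.5)/s-.5+o[1])
for k,(a,b) in tb.items(): print(k,plane("top",c(a,6,(215,130)),.061).round(4))
import cv2
for n,(x0,y0,x1,y1) in {"scene":(145,100,275,205),"top":(350,145,465,245)}.items():
    im=cv2.imread(f"pics/{n}0.png")[y0:y1,x0:x1]
    cv2.imwrite(f"pics/{n}0b.png",cv2.resize(im,None,fx=5,fy=5,interpolation=cv2.INTER_CUBIC))
im=cv2.imread("pics/top0.png")[140:240,95:215]; cv2.imwrite("pics/top0m.png",cv2.resize(im,None,fx=5,fy=5,interpolation=cv2.INTER_CUBIC))
E
```

```text
rack tube-top centre [0.5582 0.0106 0.0562] [[0.5586 0.0093 0.061 ]] [[0.5595 0.0141 0.061 ]]
TL [[0.5772 0.0551 0.061 ]]
TR [[ 0.5825 -0.0342  0.061 ]]
BL [[0.5347 0.0533 0.061 ]]
BR [[ 0.5403 -0.0365  0.061 ]]
```

View pics/scene0b.png

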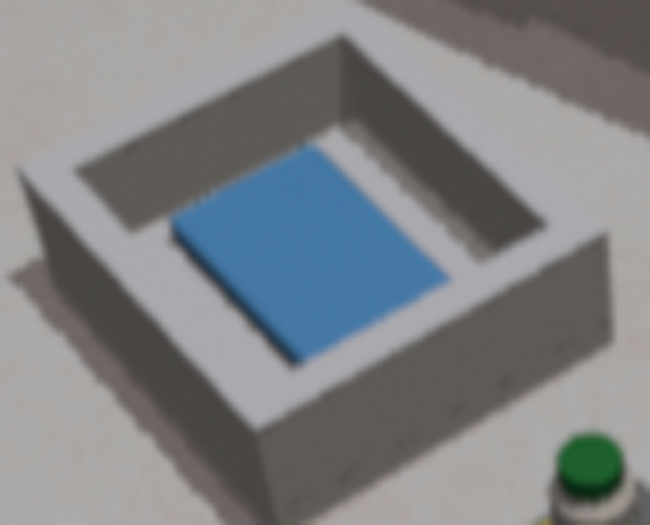

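View pics/top0b.png

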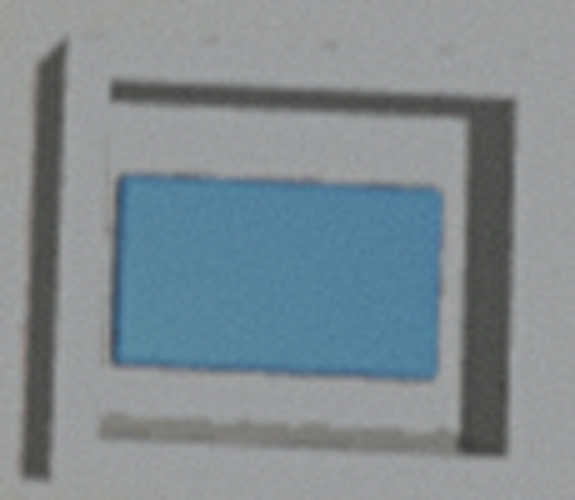

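View pics/top0m.png

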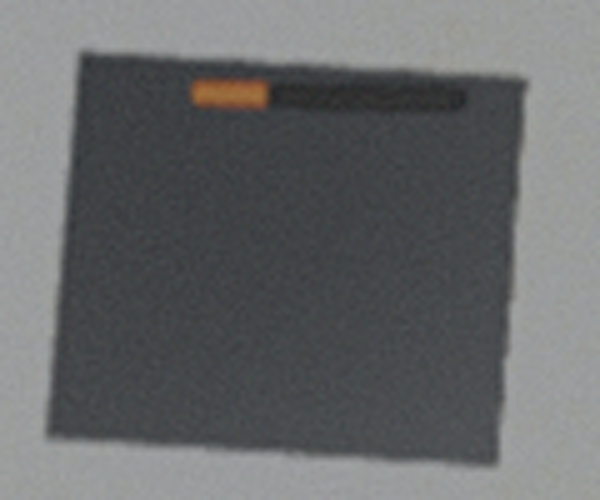

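```bash
cat >> h.py <<'E'
from scipy.spatial.transform import Rotation as Ro
def go(x,y,z,yaw):
    """print shift (units) from present pose to TCP target, tool x at world yaw deg"""
    o=robot.get_obs(); R=Ro.from_rotvec(o["ee_rot"]).as_matrix()
    d=R.T@(np.array([x,y,z])-o["eef_pos"])/.025
    cur=np.degrees(np.arctan2(R[1,0],R[0,0])); t=-((yaw-cur+180)%360-180)/8
    print("t",round(o["t"],2),"pos",o["eef_pos"].round(4),"tilt",np.degrees(np.arccos(-R[2,2])).round(2),"yaw",cur.round(2),"F",np.round(o["contact_force"],1),"w",round(o["width"],3),"q6",o["joint_positions"][5].round(2))
    print("   units",d.round(3),"turn",round(t,3),"steps",round(np.linalg.norm(d)/2,1))
E
python3 - <<'E'
from h import *
c=lambda p,s,o:((p[0]+.5)/s-.5+o[0],(p[1]+.5)/s-.5+o[1])
for a,b in [((442,186),(172,222)),((437,379),(310,148))]:
    print("cp corner",tri(c(a,5,(350,145)),c(b,5,(145,100))).round(4))
P=plane("top",[c(p,5,(350,145)) for p in[(118,177),(442,186),(437,379),(113,365)]],.038); print(P.round(4),P.mean(0))
M=plane("top",[c(p,5,(95,140)) for p in[(80,52),(527,78),(497,465),(48,437)]],.003); print(M.round(4),M.mean(0))
# mark corner heights: green mark near corner (bottom of scene) & right corner ; top crop: BL/(TL)
for a,b in [((88,514),(578,340)),((80,380),(515,396))]:
    print("mark corner",tri(c(a,6,(215,130)),c(b,4,(190,170))).round(4))
go(.4957,.0815,.13,-86.7)
E
```

```text
cp corner [ 0.5334 -0.3746  0.0335]
cp corner [ 0.4457 -0.3723  0.0294]
[[ 0.5421 -0.2258  0.038 ]
 [ 0.5353 -0.3753  0.038 ]
 [ 0.4458 -0.3696  0.038 ]
 [ 0.4547 -0.2209  0.038 ]] [ 0.49447227 -0.29789711  0.038     ]
[[0.632  0.4047 0.003 ]
 [0.615  0.1853 0.003 ]
 [0.4269 0.2006 0.003 ]
 [0.4439 0.4187 0.003 ]] [0.52942062 0.3023461  0.003     ]
mark corner [0.4667 0.1153 0.0056]
mark corner [0.5196 0.1183 0.0099]
t 0.1 pos [ 0.2425 -0.5754  0.2301] tilt 0.11 yaw -67.15 F [0.1 0.7 0.4] w 1.0 q6 -0.12
   units [-20.274 -19.534   4.049] turn 2.443 steps 14.2
```

```bash
R='[-20.27,-19.53,0,2.44,0.3]'; python3 -m handwheel '[[[-20.27,-19.53,0,2.44,0.3],[-20.27,-19.53,0,2.44,0.3],[-20.27,-19.53,0,2.44,0.3],[-20.27,-19.53,0,2.44,0.3],[-20.27,-19.53,0,2.44,0.3],[-20.27,-19.53,0,2.44,0.3],[-20.27,-19.53,0,2.44,0.3],[-20.27,-19.53,0,2.44,0.3]]]'; python3 -c "
from h import *
go(.4957,.0815,.13,-86.7)"
```

```text
t: 0.9
eef_pos: [0.3866, -0.2007, 0.2309]
ee_rot: [-2.284, 2.157, -0.0]
contact_force: [-0.1, -0.3, 0.2]
width: 0.7
t 0.9 pos [ 0.3866 -0.2007  0.2309] tilt 0.01 yaw -86.71 F [-0.1 -0.3  0.2] w 0.7 q6 0.86
   units [-11.018  -5.003   4.039] turn -0.001 steps 6.4
```

```bash
python3 -m handwheel '[[[-11.02,-5.0,0,0,0.3],[-11.02,-5.0,0,0,0.3],[-11.02,-5.0,0,0,0.3],[-11.02,-5.0,0,0,0.3],[-11.02,-5.0,0,0,0.3],[-11.02,-5.0,0,0,0.3],[-11.02,-5.0,4.0,0,0.3],[-11.02,-5.0,4.0,0,0.3]]]'; python3 -c "
from h import *
go(.4957,.0815,.028,-86.7)
for n in C: cv2.imwrite(f'pics/a_{n}.png',cv2.resize(grab_frame(n)[130:320,190:390] if n=='scene' else grab_frame(n)[120:260,200:350],None,fx=3.9,fy=3.9))"
```

```text
t: 1.7
eef_pos: [0.497, 0.0815, 0.1318]
ee_rot: [-2.287, 2.15, -0.005]
contact_force: [0.7, 0.4, -0.2]
width: 0.702
t 1.7 pos [0.497  0.0815 0.1318] tilt 0.27 yaw -86.46 F [ 0.7  0.4 -0.2] w 0.702 q6 1.52
   units [-0.006  0.069  4.153] turn 0.03 steps 2.1
```

View pics/a_scene.png

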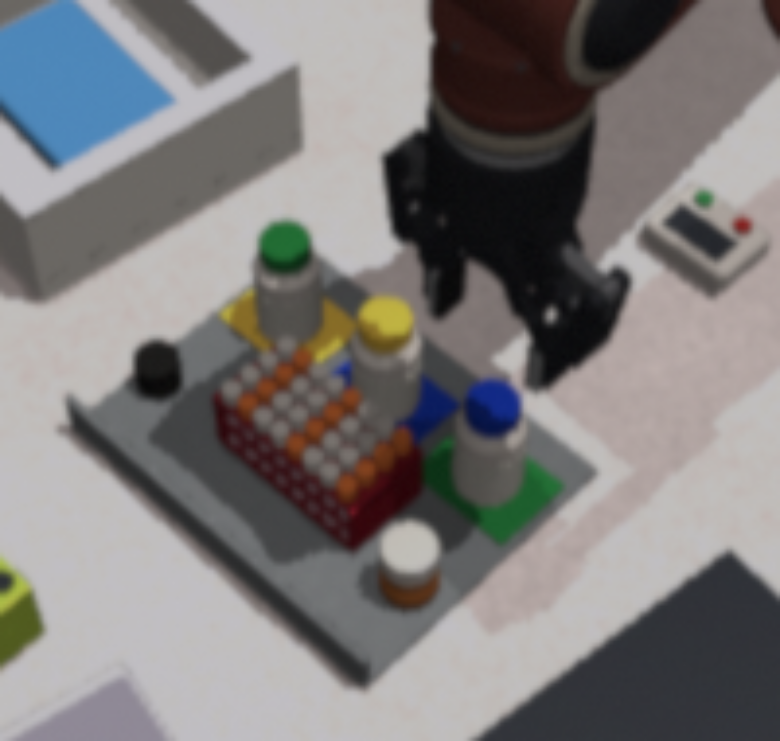

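View pics/a_top.png

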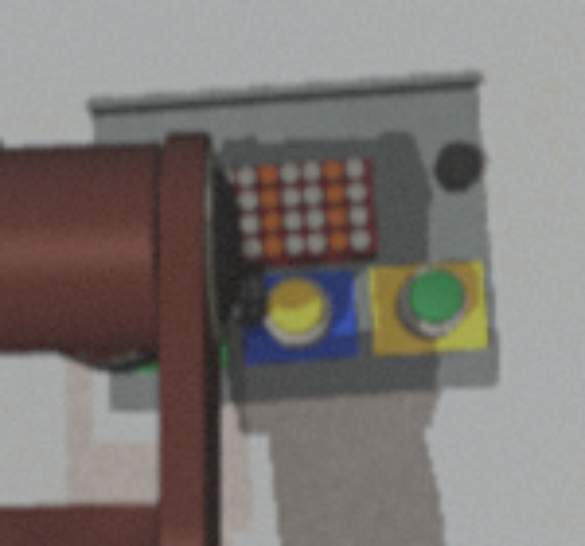

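The scene picture shows the finger tips at (445,305) and (540,380). They straddle the blue cap at (492,405), well clear of yellow, so I descend.

```bash
python3 -m handwheel '[[[0,0.05,1,0,0.3],[0,0.05,2,0,0.3],[0,0.05,3,0,0.3],[0,0.05,4.15,0,0.3],[0,0.05,4.15,0,0.3]]]'; python3 -c "
from h import *
go(.4957,.0815,.028,-86.7)"
```

```text
t: 2.3
eef_pos: [0.4921, 0.079, 0.0259]
ee_rot: [2.281, -2.154, -0.007]
contact_force: [-1.2, 0.2, -0.1]
width: 0.701
t 2.3 pos [0.4921 0.079  0.0259] tilt 0.33 yaw -86.72 F [-1.2  0.2 -0.1] w 0.701 q6 1.52
   units [-0.091 -0.149 -0.086] turn -0.003 steps 0.1
```

```bash
python3 -m handwheel '[[[-0.05,-0.1,0,0,0.3],[-0.05,-0.1,0,0,1],[-0.05,-0.1,0,0,1],[-0.05,-0.1,0,0,1],[-0.05,-0.1,0,0,1],[-0.05,-0.1,0,0,1]]]'; python3 -c "
from h import *
go(.4957,.0815,.15,-86.7)"
```

```text
t: 2.9
eef_pos: [0.4992, 0.081, 0.0307]
ee_rot: [-2.282, 2.153, -0.006]
contact_force: [0.4, 0.8, 6.8]
width: 0.452
t 2.9 pos [0.4992 0.081  0.0307] tilt 0.32 yaw -86.67 F [0.4 0.8 6.8] w 0.452 q6 1.53
   units [-0.028  0.111 -4.773] turn 0.004 steps 2.4
```

```bash
python3 -m handwheel '[[[0,0,-0.5,0,1],[0,0,-1.5,0,1],[0,0,-3,0,1],[0,0,-4.8,0,1],[0,0,-4.8,0,1]]]'; python3 -c "
from h import *
go(.4895,.3706,.15,-86.7)"
```

```text
t: 3.4
eef_pos: [0.5011, 0.081, 0.1563]
ee_rot: [-2.278, 2.149, -0.016]
contact_force: [1.5, -0.4, -0.4]
width: 0.448
t 3.4 pos [0.5011 0.081  0.1563] tilt 0.82 yaw -86.66 F [ 1.5 -0.4 -0.4] w 0.448 q6 1.53
   units [-11.591  -0.209   0.249] turn 0.004 steps 5.8
```

```bash
python3 -m handwheel '[[[-1.5,0,0,0,1],[-3.5,0,0,0,1],[-5.5,-0.1,0,0,1],[-7.5,-0.1,0,0,1],[-9.5,-0.2,0,0,1],[-11,-0.2,0,0,1],[-11.59,-0.2,0,0,1],[-11.59,-0.2,0,0,1]]]'; python3 -c "
from h import *
go(.4895,.3706,.06,-86.7)
for n in C: cv2.imwrite(f'pics/b_{n}.png',grab_frame(n))"
```

```text
t: 4.2
eef_pos: [0.484, 0.3718, 0.1475]
ee_rot: [2.288, -2.152, -0.0]
contact_force: [0.0, 0.2, -0.4]
width: 0.447
t 4.2 pos [0.484  0.3718 0.1475] tilt 0.03 yaw -86.51 F [ 0.   0.2 -0.4] w 0.447 q6 2.04
   units [ 0.059 -0.217  3.501] turn 0.023 steps 1.8
```

View pics/b_scene.png

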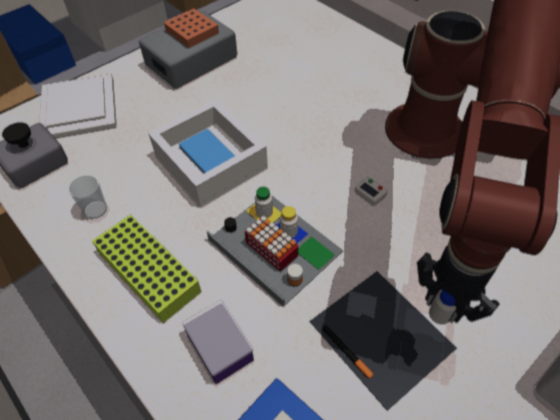

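```bash
python3 -m handwheel '[[[0,-0.1,1.2,0,1],[0,-0.1,2.4,0,1],[0,-0.1,3.4,0,1],[0,-0.1,4.2,0,1],[0,-0.1,4.6,0,1],[0,-0.1,4.75,0,1],[0,-0.1,4.75,0,1],[0,-0.1,4.75,0,1]]]'; python3 -c "
from h import *
go(.4895,.3706,.0235,-86.7)"
```

```text
t: 5.1
eef_pos: [0.4883, 0.3708, 0.0303]
ee_rot: [-2.283, 2.155, -0.001]
contact_force: [0.3, 0.3, -0.1]
width: 0.451
t 5.1 pos [0.4883 0.3708 0.0303] tilt 0.13 yaw -86.7 F [ 0.3  0.3 -0.1] w 0.451 q6 2.04
   units [ 0.011 -0.049  0.274] turn 0.0 steps 0.1
```

```bash
python3 -m handwheel '[[[0,0,0.1,0,1],[0,0,0.2,0,1],[0,0,0.24,0,1],[0,0,0.24,0,1],[0,0,0.24,0,1]]]'; python3 -c "
from h import *
go(.4895,.3706,.0235,-86.7)"
```

```text
t: 5.6
eef_pos: [0.4879, 0.3711, 0.0247]
ee_rot: [-2.285, 2.155, -0.001]
contact_force: [-2.4, -2.1, 6.3]
width: 0.451
t 5.6 pos [0.4879 0.3711 0.0247] tilt 0.07 yaw -86.65 F [-2.4 -2.1  6.3] w 0.451 q6 2.04
   units [ 0.022 -0.063  0.05 ] turn 0.006 steps 0.0
```

```bash
python3 -m handwheel '[[[0,0,0,0,0.6],[0,0,0,0,0.5],[0,0,0,0,0.3],[0,0,0,0,0.3],[0,0,-2,0,0.3],[0,0,-4,0,0.3],[0,0,-5.2,0,0.3],[0,0,-5.2,0,0.3]]]'; python3 -c "
from h import *
go(.4997,.001,.15,-86.7)
for n in C: cv2.imwrite(f'pics/c_{n}.png',grab_frame(n))"
```

```text
t: 6.4
eef_pos: [0.4905, 0.3726, 0.1599]
ee_rot: [-2.277, 2.148, -0.005]
contact_force: [-0.2, 0.1, 0.3]
width: 0.701
t 6.4 pos [0.4905 0.3726 0.1599] tilt 0.67 yaw -86.66 F [-0.2  0.1  0.3] w 0.701 q6 2.04
   units [14.861  0.5    0.31 ] turn 0.005 steps 7.4
```

View pics/c_scene.png

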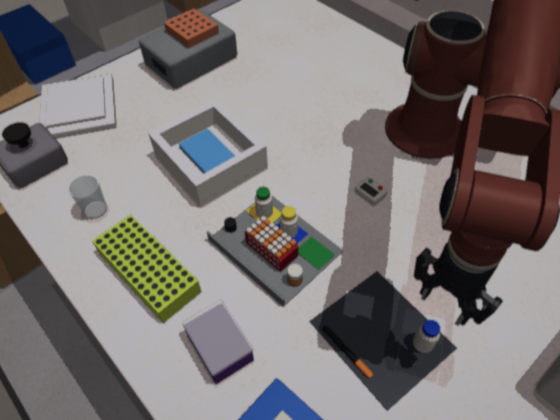

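The blue bottle stands upright on the mat at scene pixel (429,335). Next is yellow.

```bash
python3 -m handwheel '[[[2,0.1,0,0,0.3],[4,0.2,0,0,0.3],[6,0.3,0,0,0.3],[8,0.3,0,0,0.3],[10,0.4,0,0,0.3],[12,0.4,0,0,0.3],[14,0.4,0,0,0.3],[14.86,0.4,0,0,0.3]]]'; python3 -m handwheel '[[[0,0,0,0,0.3],[0,0,0,0,0.3],[0,0,0,0,0.3]]]'; python3 -c "
from h import *
go(.4997,.001,.0285,-86.7)"
```

```text
t: 7.3
eef_pos: [0.4971, -0.0041, 0.1501]
ee_rot: [2.279, -2.158, -0.005]
contact_force: [0.7, 0.7, 0.0]
width: 0.7
t: 7.6
eef_pos: [0.498, 0.0002, 0.1515]
ee_rot: [2.286, -2.154, -0.003]
contact_force: [-0.6, 0.3, -0.0]
width: 0.699
t 7.6 pos [4.980e-01 2.000e-04 1.515e-01] tilt 0.14 yaw -86.6 F [-0.6  0.3 -0. ] w 0.699 q6 1.36
   units [-0.024 -0.079  4.92 ] turn 0.012 steps 2.5
```

```bash
python3 -m handwheel '[[[-0.03,-0.05,1.2,0,0.3],[-0.03,-0.05,2.4,0,0.3],[-0.03,-0.05,3.6,0,0.3],[-0.03,-0.05,4.5,0,0.3],[-0.03,-0.05,4.9,0,0.3],[-0.03,-0.05,4.9,0,0.3],[-0.03,-0.05,4.9,0,0.3]]]'; python3 -c "
from h import *
go(.4997,.001,.0285,-86.7)"; python3 -m handwheel '[[[0,0,0,0,1],[0,0,0,0,1],[0,0,0,0,1],[0,0,0,0,1],[0,0,0,0,1]]]';python3 -c "
from h import *
go(.4997,.001,.15,-86.7)"
```

```text
t: 8.3
eef_pos: [0.5007, 0.0004, 0.0312]
ee_rot: [-2.286, 2.154, -0.002]
contact_force: [0.9, 0.0, 0.4]
width: 0.7
t 8.3 pos [5.007e-01 4.000e-04 3.120e-02] tilt 0.07 yaw -86.61 F [0.9 0.  0.4] w 0.7 q6 1.36
   units [-0.025  0.041  0.109] turn 0.011 steps 0.1
t: 8.8
eef_pos: [0.5018, -0.0002, 0.0324]
ee_rot: [-2.283, 2.155, -0.005]
contact_force: [0.4, 0.7, 6.7]
width: 0.453
t 8.8 pos [ 5.018e-01 -2.000e-04  3.240e-02] tilt 0.22 yaw -86.69 F [0.4 0.7 6.7] w 0.453 q6 1.36
   units [-0.051  0.063 -4.703] turn 0.002 steps 2.4
```

```bash
python3 -m handwheel '[[[0,0,-0.5,0,1],[0,0,-1.5,0,1],[0,0,-3,0,1],[0,0,-4.6,0,1],[0,0,-4.8,0,1],[0,0,-4.8,0,1]]]'; python3 -c "
from h import *
go(.5344,.3019,.15,-86.7)"
```

```text
t: 9.4
eef_pos: [0.501, -0.0002, 0.1525]
ee_rot: [-2.283, 2.155, -0.005]
contact_force: [-0.3, 0.7, -0.2]
width: 0.45
t 9.4 pos [ 5.010e-01 -2.000e-04  1.525e-01] tilt 0.22 yaw -86.67 F [-0.3  0.7 -0.2] w 0.45 q6 1.36
   units [-11.988  -2.037   0.097] turn 0.004 steps 6.1
```

```bash
python3 -m handwheel '[[[-1.5,-0.3,0,0,1],[-3.5,-0.6,0,0,1],[-5.5,-1,0,0,1],[-7.5,-1.3,0,0,1],[-9.5,-1.7,0,0,1],[-11,-1.9,0,0,1],[-11.99,-2.04,0,0,1],[-11.99,-2.04,0,0,1]]]'; python3 -m handwheel '[[[0,0,1.2,0,1],[0,0,2.4,0,1],[0,0,3.4,0,1],[0,0,4.2,0,1],[0,0,4.6,0,1],[0,0,4.6,0,1],[0,0,4.6,0,1]]]'; python3 -c "
from h import *
go(.5344,.3019,.0255,-86.7)"
```

```text
t: 10.2
eef_pos: [0.5317, 0.3044, 0.1474]
ee_rot: [2.286, -2.149, -0.004]
contact_force: [-0.4, -0.7, -1.1]
width: 0.447
t: 10.9
eef_pos: [0.5337, 0.3018, 0.0356]
ee_rot: [2.285, -2.156, 0.0]
contact_force: [0.1, -0.1, -0.2]
width: 0.451
t 10.9 pos [0.5337 0.3018 0.0356] tilt 0.01 yaw -86.69 F [ 0.1 -0.1 -0.2] w 0.451 q6 1.91
   units [-0.003 -0.029  0.402] turn 0.001 steps 0.2
```

```bash
python3 -m handwheel '[[[0,0,0.15,0,1],[0,0,0.28,0,1],[0,0,0.35,0,1],[0,0,0.38,0,1],[0,0,0.38,0,1]]]'; python3 -c "
from h import *
go(.5344,.3019,.0255,-86.7)"
```

```text
t: 11.4
eef_pos: [0.5337, 0.3023, 0.0265]
ee_rot: [-2.285, 2.156, -0.0]
contact_force: [-1.8, -1.5, 3.1]
width: 0.45
t 11.4 pos [0.5337 0.3023 0.0265] tilt 0.01 yaw -86.66 F [-1.8 -1.5  3.1] w 0.45 q6 1.91
   units [ 0.016 -0.027  0.039] turn 0.005 steps 0.0
```

Light contact of 3 N, so I release it and go for green.

```bash
python3 -m handwheel '[[[0,0,0,0,0.6],[0,0,0,0,0.5],[0,0,0,0,0.3],[0,0,0,0,0.3],[0,0,-2,0,0.3],[0,0,-4,0,0.3],[0,0,-5,0,0.3],[0,0,-5,0,0.3]]]'; python3 -c "
from h import *
go(.5036,-.0785,.15,-86.7)
for n in C: cv2.imwrite(f'pics/d_{n}.png',grab_frame(n))"
```

```text
t: 12.2
eef_pos: [0.5368, 0.3036, 0.1572]
ee_rot: [-2.278, 2.149, -0.007]
contact_force: [-0.2, -0.2, -0.3]
width: 0.7
t 12.2 pos [0.5368 0.3036 0.1572] tilt 0.62 yaw -86.67 F [-0.2 -0.2 -0.3] w 0.7 q6 1.91
   units [15.181  2.215  0.21 ] turn 0.004 steps 7.7
```

View pics/d_scene.png

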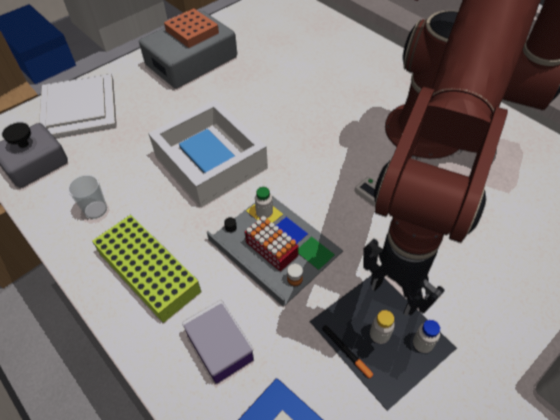

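Yellow at (383,327) and blue at (429,335) both stand upright on the mat.

```bash
python3 -m handwheel '[[[2,0.2,0,0,0.3],[4,0.5,0,0,0.3],[6,0.8,0,0,0.3],[8,1.1,0,0,0.3],[10,1.4,0,0,0.3],[12,1.7,0,0,0.3],[14,2,0,0,0.3],[15.18,2.15,0,0,0.3]]]'; python3 -m handwheel '[[[0,0,0,0,0.3],[0,0,0,0,0.3],[0,0,0,0,0.3]]]'; python3 -c "
from h import *
go(.5036,-.0785,.0285,-86.7)"
```

```text
t: 13.1
eef_pos: [0.4998, -0.0821, 0.1481]
ee_rot: [2.281, -2.157, -0.006]
contact_force: [0.5, 0.4, -0.2]
width: 0.694
t: 13.4
eef_pos: [0.5012, -0.0787, 0.1494]
ee_rot: [2.285, -2.154, -0.004]
contact_force: [0.6, 0.2, -0.6]
width: 0.695
t 13.4 pos [ 0.5012 -0.0787  0.1494] tilt 0.15 yaw -86.62 F [ 0.6  0.2 -0.6] w 0.695 q6 1.21
   units [ 3.000e-03 -1.070e-01  4.835e+00] turn 0.011 steps 2.4
```

```bash
python3 -m handwheel '[[[0,-0.1,1.2,0,0.3],[0,-0.1,2.4,0,0.3],[0,-0.1,3.6,0,0.3],[0,-0.1,4.4,0,0.3],[0,-0.1,4.83,0,0.3],[0,-0.1,4.83,0,0.3],[0,-0.1,4.83,0,0.3]]]'; python3 -c "
from h import *
go(.5036,-.0785,.0285,-86.7)"; python3 -m handwheel '[[[0,0,0,0,1],[0,0,0,0,1],[0,0,0,0,1],[0,0,0,0,1],[0,0,0,0,1]]]'; python3 -m handwheel '[[[0,0,-0.5,0,1],[0,0,-1.5,0,1],[0,0,-3,0,1],[0,0,-4.6,0,1],[0,0,-4.8,0,1],[0,0,-4.8,0,1]]]'; python3 -c "
from h import *
go(.4795,.2409,.15,-86.7)"
```

```text
t: 14.1
eef_pos: [0.5051, -0.0792, 0.0308]
ee_rot: [-2.286, 2.154, -0.001]
contact_force: [0.6, 0.8, 0.5]
width: 0.699
t 14.1 pos [ 0.5051 -0.0792  0.0308] tilt 0.06 yaw -86.61 F [0.6 0.8 0.5] w 0.699 q6 1.21
   units [-0.032  0.056  0.091] turn 0.011 steps 0.1
t: 14.6
eef_pos: [0.506, -0.0801, 0.032]
ee_rot: [-2.284, 2.155, -0.005]
contact_force: [0.3, 1.1, 6.2]
width: 0.45
t: 15.2
eef_pos: [0.5053, -0.08, 0.1522]
ee_rot: [-2.284, 2.155, -0.005]
contact_force: [-0.5, -0.4, -1.6]
width: 0.449
t 15.2 pos [ 0.5053 -0.08    0.1522] tilt 0.22 yaw -86.68 F [-0.5 -0.4 -1.6] w 0.449 q6 1.21
   units [-12.875   0.285   0.069] turn 0.003 steps 6.4
```

```bash
python3 -m handwheel '[[[-1.5,0,0,0,1],[-3.5,0.1,0,0,1],[-5.5,0.1,0,0,1],[-7.5,0.2,0,0,1],[-9.5,0.2,0,0,1],[-11.5,0.3,0,0,1],[-12.87,0.3,0,0,1],[-12.87,0.3,0,0,1]]]'; python3 -m handwheel '[[[0,0,1.2,0,1],[0,0,2.4,0,1],[0,0,3.4,0,1],[0,0,4.2,0,1],[0,0,4.6,0,1],[0,0,4.6,0,1],[0,0,4.6,0,1]]]'; python3 -c "
from h import *
go(.4795,.2409,.0255,-86.7)"
```

```text
t: 16.0
eef_pos: [0.4758, 0.2441, 0.1475]
ee_rot: [2.288, -2.148, -0.005]
contact_force: [-0.1, 0.9, -0.3]
width: 0.449
t: 16.7
eef_pos: [0.4783, 0.2408, 0.0351]
ee_rot: [2.284, -2.156, -0.0]
contact_force: [0.6, -0.6, -0.6]
width: 0.446
t 16.7 pos [0.4783 0.2408 0.0351] tilt 0.02 yaw -86.69 F [ 0.6 -0.6 -0.6] w 0.446 q6 1.84
   units [-0.001 -0.048  0.386] turn 0.001 steps 0.2
```

```bash
python3 -m handwheel '[[[0,0,0.15,0,1],[0,0,0.28,0,1],[0,0,0.34,0,1],[0,0,0.37,0,1],[0,0,0.37,0,1]]]'; python3 -c "
from h import *
go(.4795,.2409,.0255,-86.7)"
```

```text
t: 17.2
eef_pos: [0.4784, 0.2412, 0.0261]
ee_rot: [-2.285, 2.156, -0.0]
contact_force: [0.5, 0.0, -1.2]
width: 0.451
t 17.2 pos [0.4784 0.2412 0.0261] tilt 0.02 yaw -86.67 F [ 0.5  0.  -1.2] w 0.451 q6 1.84
   units [ 0.013 -0.044  0.022] turn 0.004 steps 0.0
```

```bash
python3 -m handwheel '[[[0,0,0.04,0,1],[0,0,0.08,0,1],[0,0,0.08,0,1]]]'
```

```text
t: 17.5
eef_pos: [0.4786, 0.2412, 0.026]
ee_rot: [2.285, -2.155, -0.0]
contact_force: [-7.4, -1.9, 12.8]
width: 0.449
```

```bash
python3 -m handwheel '[[[0,0,-0.04,0,0.6],[0,0,-0.04,0,0.5],[0,0,-0.04,0,0.3],[0,0,-0.04,0,0.3],[0,0,-2,0,0.3],[0,0,-4,0,0.3],[0,0,-5,0,0.3],[0,0,-5,0,0.3]]]'; python3 -c "
from h import *
go(.5585,.010,.17,3.5)
for n in C:
  im=grab_frame(n); cv2.imwrite(f'pics/e_{n}.png',im)
  if n=='scene': cv2.imwrite('pics/e_sc.png',cv2.resize(im[170:320,190:390],None,fx=4,fy=4,interpolation=2))
  else: cv2.imwrite('pics/e_tc.png',cv2.resize(im[130:230,215:335],None,fx=6,fy=6,interpolation=2))
"
```

```text
t: 18.3
eef_pos: [0.4814, 0.2422, 0.1546]
ee_rot: [-2.279, 2.15, -0.007]
contact_force: [-0.5, 0.4, 0.4]
width: 0.698
t 18.3 pos [0.4814 0.2422 0.1546] tilt 0.59 yaw -86.67 F [-0.5  0.4  0.4] w 0.698 q6 1.84
   units [ 9.452 -2.543 -0.618] turn -11.271 steps 4.9
```

View pics/e_scene.png

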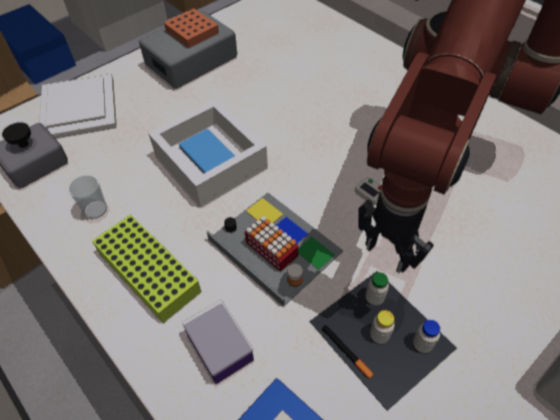

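View pics/e_sc.png

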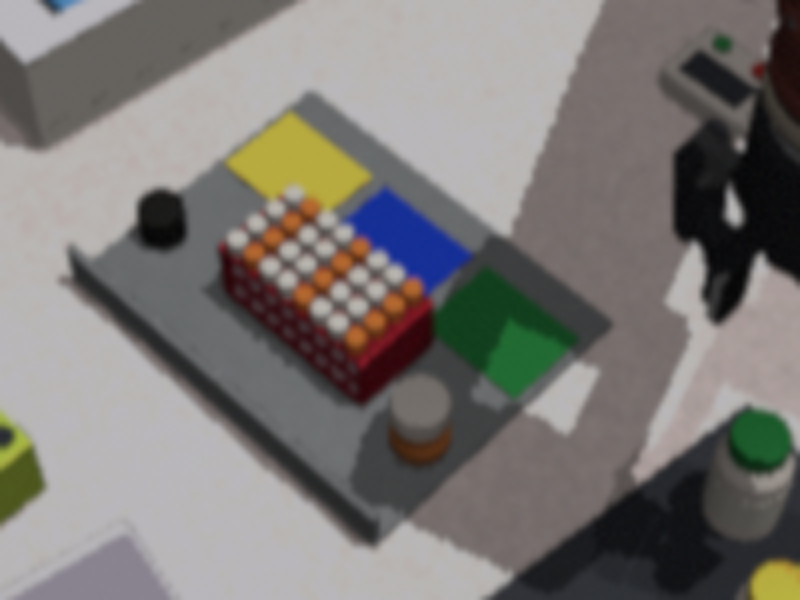

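View pics/e_tc.png

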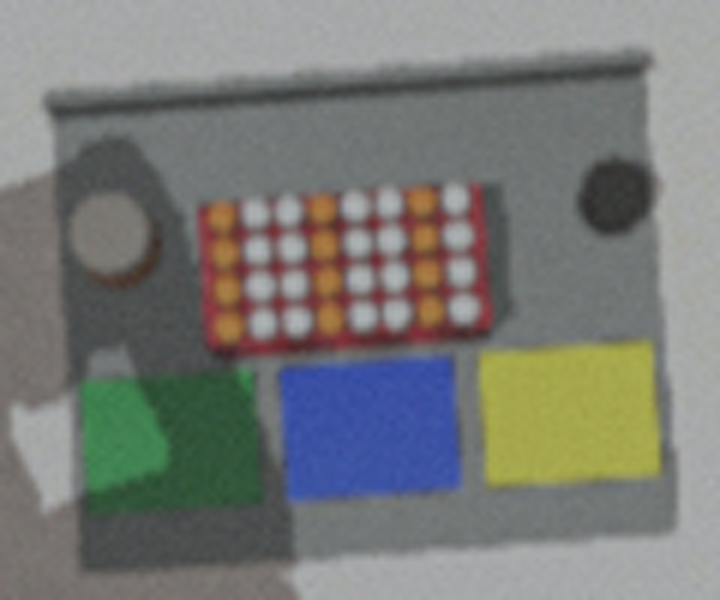

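All three bottles stand on the mat at scene (377,288), (383,327) and (429,335). The rack has not moved: its pixels match the first picture. The bare marks are visible now, so I measure them in two views and go over the rack.

```bash
python3 - <<'E'
from h import *
c=lambda p,s,o:((p[0]+.5)/s-.5+o[0],(p[1]+.5)/s-.5+o[1])
top={"green":[(80,380),(253,369),(262,504),(88,514)],"blue":[(280,368),(453,358),(461,488),(288,501)],"yellow":[(479,351),(652,343),(660,472),(487,487)]}
sc={"yellow":{2:(293,112),3:(372,177),1:(227,163)},"blue":{2:(386,187),3:(472,257)},"green":{2:(488,266),3:(578,340),0:(515,398),1:(435,307)}}
for k,v in top.items():
    P=plane("top",[c(p,6,(215,130)) for p in v],.009)
    t={i:tri(c(v[i],6,(215,130)),c(p,4,(190,170))) for i,p in sc[k].items()}
    off=np.mean([t[i]-P[i] for i in t],0)
    print(k,"top centre",P.mean(0).round(4),"tri-top",off.round(4))
E
python3 -m handwheel '[[[1.2,-0.3,-0.6,-1,0.3],[2.4,-0.6,-0.6,-2,0.2],[3.6,-1,-0.6,-3,0.1],[4.8,-1.3,-0.6,-4,0],[6,-1.6,-0.6,-5,0],[7.2,-1.9,-0.6,-6,0],[8.4,-2.3,-0.6,-7,0],[9.45,-2.54,-0.6,-8,0]]]'; python3 -c "
from h import *
go(.5585,.010,.17,3.5)"
```

```text
green top centre [0.4955 0.0809 0.009 ] tri-top [-0.0019  0.0018  0.001 ]
blue top centre [0.4993 0.001  0.009 ] tri-top [-0.0007  0.0011 -0.0039]
yellow top centre [ 0.5042 -0.0786  0.009 ] tri-top [-0.0012  0.0012 -0.0029]
t: 19.2
eef_pos: [0.5543, 0.0076, 0.1608]
ee_rot: [3.081, -0.609, -0.007]
contact_force: [0.6, 0.7, -0.0]
width: 1.001
t 19.2 pos [0.5543 0.0076 0.1608] tilt 0.26 yaw -22.37 F [ 0.6  0.7 -0. ] w 1.001 q6 0.27
   units [ 0.118 -0.153 -0.369] turn -3.234 steps 0.2
```

```bash
python3 -m handwheel '[[[0.1,-0.1,0,-1,0],[0.1,-0.1,0,-2,0],[0.1,-0.1,0,-3,0],[0.1,-0.1,0,-3.23,0],[0.1,-0.1,0,-3.23,0],[0.1,-0.1,0,-3.23,0],[0.1,-0.1,0,-3.23,0]]]'; python3 -c "
from h import *
go(.5585,.010,.09,3.5)"
```

```text
t: 19.9
eef_pos: [0.5581, 0.0104, 0.1627]
ee_rot: [-3.14, -0.086, 0.003]
contact_force: [-0.4, 0.5, -0.0]
width: 1.004
t 19.9 pos [0.5581 0.0104 0.1627] tilt 0.1 yaw 3.14 F [-0.4  0.5 -0. ] w 1.004 q6 -0.17
   units [0.022 0.016 2.908] turn -0.045 steps 1.5
```

```bash
python3 -m handwheel '[[[0,0,1,0,0],[0,0,2,0,0],[0,0,3,0,0],[0,0,3.5,0,0],[0,0,3.5,0,0],[0,0,3.5,0,0]]]'; python3 -c "
from h import *
go(.5585,.010,.014,3.5)
for n in C:
  im=grab_frame(n)
  if n=='scene': cv2.imwrite('pics/f_sc.png',cv2.resize(im[170:320,190:390],None,fx=4,fy=4,interpolation=2))
"
```

```text
t: 20.5
eef_pos: [0.5591, 0.0102, 0.077]
ee_rot: [3.14, 0.087, 0.001]
contact_force: [-0.4, 0.4, -0.1]
width: 1.003
t 20.5 pos [0.5591 0.0102 0.077 ] tilt 0.04 yaw 3.16 F [-0.4  0.4 -0.1] w 1.003 q6 -0.17
   units [-0.026  0.008  2.521] turn -0.042 steps 1.3
```

View pics/f_sc.png

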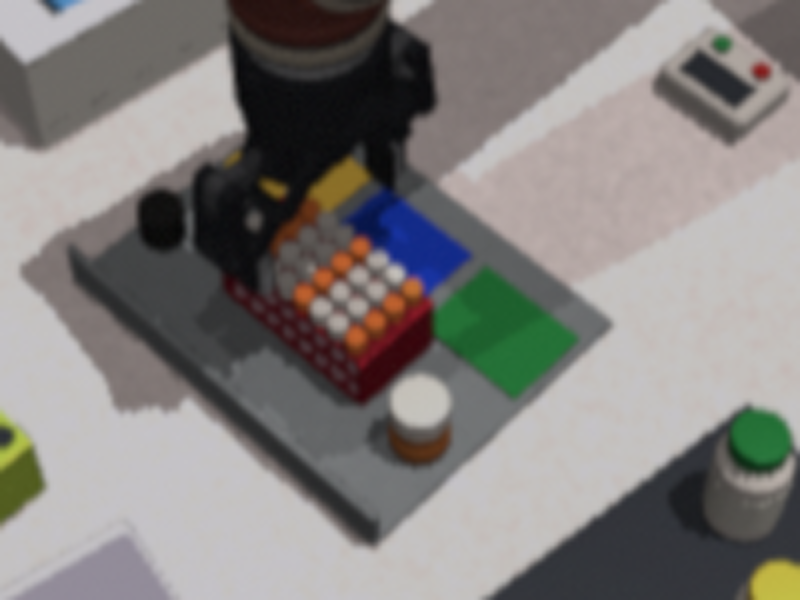

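Fingers straddle the rack with tips at about (265,270) and (380,190). Descend and grip.

```bash
python3 -m handwheel '[[[-0.02,0,0.8,0,0],[-0.02,0,1.6,0,0],[-0.02,0,2.2,0,0],[-0.02,0,2.45,0,0],[-0.02,0,2.45,0,0],[-0.02,0,2.45,0,0]]]'; python3 -c "
from h import *
go(.5585,.010,.014,3.5)"; python3 -m handwheel '[[[0,0,0,0,0.2],[0,0,0,0,0.3],[0,0,0,0,0.4],[0,0,0,0,0.7],[0,0,0,0,1],[0,0,0,0,1],[0,0,0,0,1]]]';python3 -c "
from h import *
go(.5585,.010,.17,3.5)"
```

```text
t: 21.2
eef_pos: [0.5589, 0.0102, 0.016]
ee_rot: [3.14, 0.087, 0.002]
contact_force: [-0.3, 0.7, 0.3]
width: 1.002
t 21.2 pos [0.5589 0.0102 0.016 ] tilt 0.08 yaw 3.17 F [-0.3  0.7  0.3] w 1.002 q6 -0.17
   units [-0.015  0.006  0.079] turn -0.042 steps 0.0
t: 21.9
eef_pos: [0.559, 0.0101, 0.0162]
ee_rot: [3.14, 0.087, 0.003]
contact_force: [-0.1, 0.2, 5.4]
width: 0.645
t 21.9 pos [0.559  0.0101 0.0162] tilt 0.1 yaw 3.17 F [-0.1  0.2  5.4] w 0.645 q6 -0.17
   units [-1.100e-02  6.000e-03 -6.152e+00] turn -0.041 steps 3.1
```

```bash
python3 -m handwheel '[[[0,0,-0.4,0,1],[0,0,-1.2,0,1],[0,0,-2.5,0,1],[0,0,-4,0,1],[0,0,-5.5,0,1],[0,0,-6.2,0,1],[0,0,-6.2,0,1],[0,0,-6.2,0,1]]]';python3 -c "
from h import *
go(.494,-.298,.17,-3.1)
for n in C: cv2.imwrite(f'pics/g_{n}.png',grab_frame(n))"
```

```text
t: 22.7
eef_pos: [0.5573, 0.0103, 0.169]
ee_rot: [-3.14, -0.087, 0.002]
contact_force: [0.4, -0.3, -2.6]
width: 0.647
t 22.7 pos [0.5573 0.0103 0.169 ] tilt 0.09 yaw 3.17 F [ 0.4 -0.3 -2.6] w 0.647 q6 -0.17
   units [-3.21  12.175 -0.038] turn 0.784 steps 6.3
```

View pics/g_scene.png

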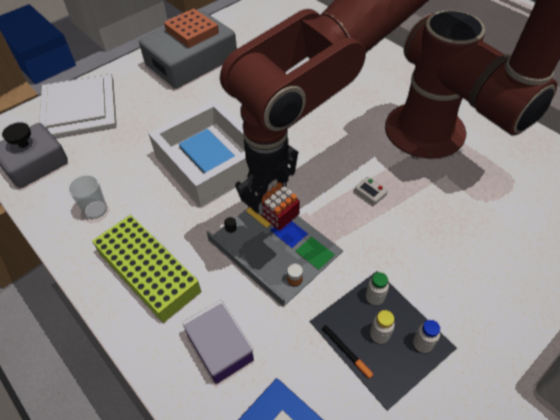

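The rack is lifted level in the jaws at (280,205), and the jar and stopper are undisturbed. Carry it over the box.

```bash
python3 -m handwheel '[[[-0.4,1.5,0,0.1,1],[-0.9,3.4,0,0.2,1],[-1.4,5.4,0,0.4,1],[-2,7.4,0,0.5,1],[-2.5,9.4,0,0.6,1],[-2.9,11.2,0,0.7,1],[-3.21,12.17,0,0.78,1],[-3.21,12.17,0,0.78,1]]]';python3 -m handwheel '[[[0,0,0,0,1],[0,0,0,0,1]]]';python3 -c "
from h import *
go(.494,-.298,.06,-3.1)
for n in C:
  im=grab_frame(n)
  x0,y0,x1,y1=(145,80,295,205) if n=='scene' else (340,135,475,255)
  cv2.imwrite(f'pics/h_{n}.png',cv2.resize(im[y0:y1,x0:x1],None,fx=4,fy=4,interpolation=2))"
```

```text
t: 23.6
eef_pos: [0.4928, -0.3006, 0.1677]
ee_rot: [-3.139, 0.092, 0.005]
contact_force: [0.2, -1.0, -1.7]
width: 0.647
t: 23.8
eef_pos: [0.4945, -0.2966, 0.1686]
ee_rot: [-3.139, 0.083, 0.003]
contact_force: [0.4, 0.9, -1.7]
width: 0.645
t 23.8 pos [ 0.4945 -0.2966  0.1686] tilt 0.15 yaw -3.01 F [ 0.4  0.9 -1.7] w 0.645 q6 -0.62
   units [-0.008  0.066  4.345] turn 0.011 steps 2.2
```

View pics/h_scene.png

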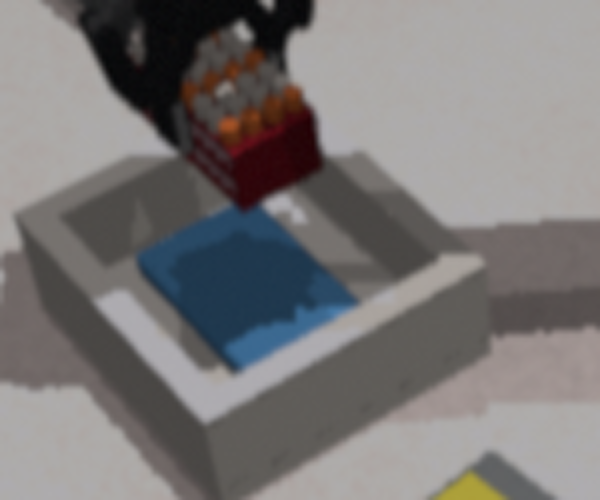

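View pics/h_top.png

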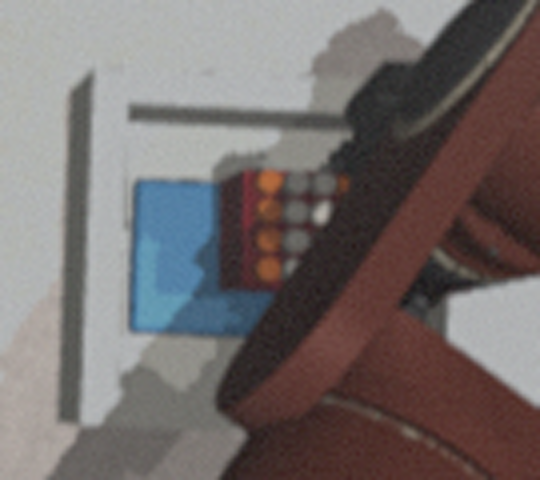

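```bash
python3 -c "
from h import *
c=lambda p,s,o:((p[0]+.5)/s-.5+o[0],(p[1]+.5)/s-.5+o[1])
P=plane('top',[c(p,4,(340,135)) for p in[(270,182),(268,268)]],.2136);print(P.round(4))
a=np.radians(-3.05);ey=np.array([-np.sin(a),np.cos(a)]);print(P.mean(0)[:2]-ey*.0449)
"
```

```text
[[ 0.5179 -0.2533  0.2136]
 [ 0.4769 -0.251   0.2136]]
[ 0.49497133 -0.29697173]
```

```bash
python3 -m handwheel '[[[0,0.05,1,0,1],[0,0.05,2,0,1],[0,0.05,3,0,1],[0,0.05,3.8,0,1],[0,0.05,4.3,0,1],[0,0.05,4.5,0,1],[0,0.05,4.5,0,1],[0,0.05,4.5,0,1]]]';python3 -c "
from h import *
go(.494,-.298,.048,-3.1)"
```

```text
t: 24.7
eef_pos: [0.4956, -0.2996, 0.0588]
ee_rot: [3.139, -0.084, 0.003]
contact_force: [-0.3, 0.2, -1.7]
width: 0.646
t 24.7 pos [ 0.4956 -0.2996  0.0588] tilt 0.12 yaw -3.05 F [-0.3  0.2 -1.7] w 0.646 q6 -0.62
   units [-0.066 -0.061  0.433] turn 0.006 steps 0.2
```

```bash
python3 -m handwheel '[[[-0.04,-0.05,0.15,0,1],[-0.04,-0.05,0.3,0,1],[-0.04,-0.05,0.38,0,1],[-0.04,-0.05,0.4,0,1],[-0.04,-0.05,0.4,0,1]]]'
```

```text
t: 25.2
eef_pos: [0.4939, -0.298, 0.0482]
ee_rot: [-3.14, 0.084, -0.0]
contact_force: [-2.0, 1.7, 3.7]
width: 0.646
```

```bash
python3 -m handwheel '[[[0,0,0,0,0.35],[0,0,0,0,0.25],[0,0,0,0,0.1],[0,0,0,0,0],[0,0,-0.5,0,0],[0,0,-2,0,0],[0,0,-4,0,0],[0,0,-5,0,0]]]'; python3 -m handwheel '[[[0,2,0,0,0.1],[0,2,0,0,0.3],[0,2,0,0,0.3],[0,2,0,0,0.3]]]'; python3 -c "
from h import *
go(.494,-.298,.048,-3.1)
for n in C:
  im=grab_frame(n);cv2.imwrite(f'pics/i_{n}f.png',im)
  x0,y0,x1,y1=(145,80,295,205) if n=='scene' else (340,135,475,255)
  cv2.imwrite(f'pics/i_{n}.png',cv2.resize(im[y0:y1,x0:x1],None,fx=4,fy=4,interpolation=2))"
```

```text
t: 26.0
eef_pos: [0.4955, -0.2992, 0.1785]
ee_rot: [3.136, -0.084, 0.009]
contact_force: [0.1, 0.2, 0.5]
width: 0.998
t: 26.4
eef_pos: [0.4908, -0.3471, 0.1722]
ee_rot: [-3.139, 0.084, 0.001]
contact_force: [-0.3, -0.9, -0.3]
width: 0.7
t 26.4 pos [ 0.4908 -0.3471  0.1722] tilt 0.07 yaw -3.07 F [-0.3 -0.9 -0.3] w 0.7 q6 -0.69
   units [ 0.025 -1.963  4.969] turn 0.004 steps 2.7
```

View pics/i_scene.png

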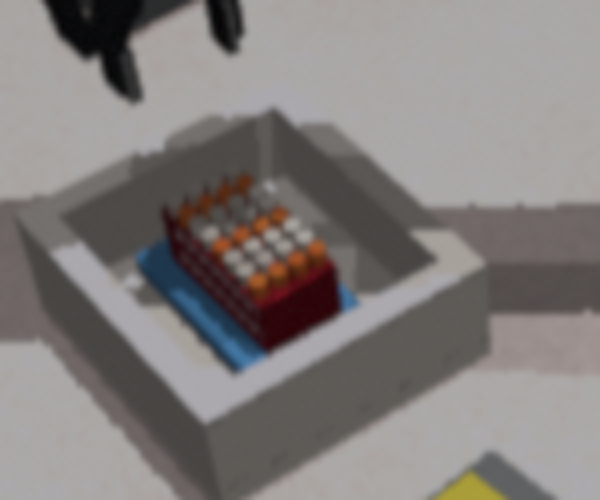

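View pics/i_top.png

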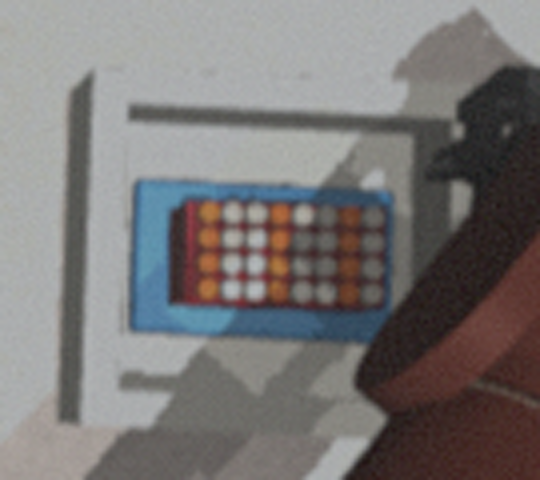

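```bash
python3 -c "
from h import *
c=lambda p,s,o:((p[0]+.5)/s-.5+o[0],(p[1]+.5)/s-.5+o[1])
P=plane('top',[c(p,4,(340,135)) for p in[(209,212),(373,214),(371,289),(207,290)]],.093);print(P.round(4),P.mean(0))
P=plane('top',[c(p,4,(340,135)) for p in[(136,180),(394,190),(390,342),(132,330)]],.038);print(P.mean(0))
P=plane('scene',[c(p,4,(145,80)) for p in[(182,212),(268,186),(318,247),(257,283)]],.093);print(P.mean(0))
for k,(x,y) in dict(blue=(.4895,.3706),green=(.4785,.241),yellow=(.534,.302)).items(): print(k); go(x,y,.15,-86.7)
T=cv2.cvtColor(cv2.imread('pics/i_topf.png'),cv2.COLOR_BGR2HSV);S=cv2.cvtColor(cv2.imread('pics/i_scenef.png'),cv2.COLOR_BGR2HSV)
for nm,(a,b,s) in {'blue':(108,130,120),'yellow':(22,34,120),'green':(50,88,90)}.items():
    bt=blobs(mask(T,a,b,s,50,roi=(95,145,205,240)));bs=blobs(mask(S,a,b,s,50,roi=(320,260,470,370)))
    print(nm,[(x[0],x[1][4]) for x in bt],[(x[0],x[1][4]) for x in bs])
    if bt and bs: print(tri(bt[0][0],bs[0][0]).round(4),plane('top',bt[0][0],.077).round(4))
"
```

```text
[[ 0.5174 -0.2545  0.093 ]
 [ 0.5148 -0.3437  0.093 ]
 [ 0.4737 -0.341   0.093 ]
 [ 0.4747 -0.2521  0.093 ]] [ 0.49515984 -0.29781829  0.093     ]
[ 0.4949247  -0.29854456  0.038     ]
[ 0.49370358 -0.2852821   0.093     ]
blue
t 26.5 pos [ 0.491  -0.3468  0.172 ] tilt 0.08 yaw -3.02 F [-1.1  0.4 -0.4] w 0.701 q6 -0.69
   units [ -1.571 -28.652   0.909] turn 10.46 steps 14.4
green
t 26.5 pos [ 0.491  -0.3468  0.172 ] tilt 0.08 yaw -3.02 F [-1.1  0.4 -0.4] w 0.701 q6 -0.69
   units [ -1.737 -23.452   0.904] turn 10.46 steps 11.8
yellow
t 26.5 pos [ 0.491  -0.3468  0.172 ] tilt 0.08 yaw -3.02 F [-1.1  0.4 -0.4] w 0.701 q6 -0.69
   units [  0.351 -26.006   0.904] turn 10.46 steps 13.0
blue [([111.9, 207.8], 133)] [([430.8, 327.8], 224)]
[0.4843 0.3717 0.0728] [[0.4847 0.3692 0.077 ]]
yellow [([142.2, 186.2], 141)] [([385.0, 318.0], 233)]
[0.5319 0.3026 0.0743] [[0.5323 0.3009 0.077 ]]
green [([169.0, 210.0], 138)] [([322.8, 262.4], 42), ([379.6, 279.3], 168)]
[0.5228 0.1882 0.135 ] [[0.4776 0.2403 0.077 ]]
```

Rack is centred on the pack: top view gives (0.4952,-0.2978) against the pack's (0.4949,-0.2985), flat and aligned. The rough scene estimate disagrees along y because I picked the wrong tube column; the last one is shadowed. Now I return yellow.

```bash
python3 -m handwheel '[[[0,-2,0,1,0.3],[0,-4,0,2,0.3],[0.1,-6,0,3,0.3],[0.1,-8,0,4,0.3],[0.2,-10,0,5,0.3],[0.2,-12,0,6,0.3],[0.2,-14,0,7,0.3],[0.3,-16,0,8,0.3]]]'; python3 -c "
from h import *
go(.533,.302,.15,-86.7)"
```

```text
t: 27.3
eef_pos: [0.5176, 0.0315, 0.1724]
ee_rot: [-2.639, 1.705, 0.0]
contact_force: [0.5, 0.1, 0.7]
width: 0.7
t 27.3 pos [0.5176 0.0315 0.1724] tilt 0.01 yaw -65.72 F [0.5 0.1 0.7] w 0.7 q6 1.06
   units [-9.609 -5.013  0.899] turn 2.622 steps 5.4
```

```bash
python3 -m handwheel '[[[-1.8,-0.9,0,1,0.3],[-3.6,-1.9,0,2,0.3],[-5.4,-2.8,0,2.62,0.3],[-7.2,-3.8,0,2.62,0.3],[-9,-4.7,0,2.62,0.3],[-9.6,-5,0,2.62,0.3],[-9.6,-5,0,2.62,0.3],[-9.6,-5,0,2.62,0.3]]]'; python3 -c "
from h import *
go(.533,.302,.025,-86.7)"
```

```text
t: 28.1
eef_pos: [0.5315, 0.2998, 0.1721]
ee_rot: [2.291, -2.148, -0.0]
contact_force: [0.1, -1.7, 0.2]
width: 0.701
t 28.1 pos [0.5315 0.2998 0.1721] tilt 0.07 yaw -86.3 F [ 0.1 -1.7  0.2] w 0.701 q6 1.9
   units [-0.088 -0.071  5.883] turn 0.05 steps 2.9
```

```bash
python3 -m handwheel '[[[-0.08,-0.05,1.5,0.05,0.3],[-0.08,-0.05,3,0.05,0.3],[-0.08,-0.05,4.2,0.05,0.3],[-0.08,-0.05,5.2,0.05,0.3],[-0.08,-0.05,5.85,0.05,0.3],[-0.08,-0.05,5.9,0.05,0.3],[-0.08,-0.05,5.9,0.05,0.3]]]'; python3 -c "
from h import *
go(.533,.302,.025,-86.7)";  python3 -m handwheel '[[[0,0,0,0,1],[0,0,0,0,1],[0,0,0,0,1],[0,0,0,0,1],[0,0,0,0,1]]]'; python3 -m handwheel '[[[0,0,-0.5,0,1],[0,0,-1.5,0,1],[0,0,-3,0,1],[0,0,-4.6,0,1],[0,0,-5,0,1],[0,0,-5,0,1]]]'; python3 -c "
from h import *
go(.5036,-.078,.15,-86.7)"
```

```text
t: 28.8
eef_pos: [0.5339, 0.3008, 0.0256]
ee_rot: [-2.281, 2.16, -0.0]
contact_force: [1.0, 0.9, 0.4]
width: 0.702
t 28.8 pos [0.5339 0.3008 0.0256] tilt 0.02 yaw -86.87 F [1.  0.9 0.4] w 0.702 q6 1.91
   units [-0.049  0.034  0.025] turn -0.021 steps 0.0
t: 29.3
eef_pos: [0.5353, 0.3019, 0.0276]
ee_rot: [-2.28, 2.156, -0.003]
contact_force: [-0.0, -0.6, 6.8]
width: 0.446
t: 29.9
eef_pos: [0.5348, 0.3019, 0.1532]
ee_rot: [-2.279, 2.156, -0.003]
contact_force: [-0.3, -0.2, -1.4]
width: 0.449
t 29.9 pos [0.5348 0.3019 0.1532] tilt 0.3 yaw -86.82 F [-0.3 -0.2 -1.4] w 0.449 q6 1.91
   units [15.104  2.09   0.09 ] turn -0.015 steps 7.6
```

```bash
python3 -m handwheel '[[[1.5,0.2,0,0,1],[3.5,0.4,0,0,1],[5.5,0.7,0,0,1],[7.5,1,0,0,1],[9.5,1.3,0,0,1],[11.5,1.6,0,0,1],[13.5,1.9,0,0,1],[15.1,2.05,0,0,1]]]'; python3 -m handwheel '[[[0,0,0,0,1],[0,0,0,0,1],[0,0,0,0,1]]]'; python3 -c "
from h import *
go(.5036,-.078,.04,-86.7)"
```

```text
t: 30.7
eef_pos: [0.5009, -0.0802, 0.1473]
ee_rot: [2.28, -2.158, -0.006]
contact_force: [0.6, 0.4, -0.6]
width: 0.449
t: 31.0
eef_pos: [0.5024, -0.0775, 0.1485]
ee_rot: [2.282, -2.158, -0.004]
contact_force: [-0.9, 0.1, -0.4]
width: 0.451
t 31.0 pos [ 0.5024 -0.0775  0.1485] tilt 0.17 yaw -86.79 F [-0.9  0.1 -0.4] w 0.451 q6 1.21
   units [ 0.03  -0.058  4.338] turn -0.011 steps 2.2
```

```bash
python3 -m handwheel '[[[0.02,-0.04,1,0,1],[0.02,-0.04,2,0,1],[0.02,-0.04,3,0,1],[0.02,-0.04,3.9,0,1],[0.02,-0.04,4.3,0,1],[0.02,-0.04,4.35,0,1],[0.02,-0.04,4.35,0,1],[0.02,-0.04,4.35,0,1]]]';python3 -c "
from h import *
go(.5036,-.078,.0316,-86.7)"
```

```text
t: 31.8
eef_pos: [0.5055, -0.079, 0.0428]
ee_rot: [-2.282, 2.158, -0.004]
contact_force: [-0.4, -0.4, -1.9]
width: 0.451
t 31.8 pos [ 0.5055 -0.079   0.0428] tilt 0.15 yaw -86.8 F [-0.4 -0.4 -1.9] w 0.451 q6 1.21
   units [-0.044  0.073  0.448] turn -0.012 steps 0.2
```

```bash
python3 -m handwheel '[[[-0.03,0.05,0.15,0,1],[-0.03,0.05,0.3,0,1],[-0.03,0.05,0.38,0,1],[-0.03,0.05,0.42,0,1],[-0.03,0.05,0.42,0,1]]]'
```

```text
t: 32.3
eef_pos: [0.5036, -0.0784, 0.0336]
ee_rot: [2.282, -2.159, -0.001]
contact_force: [-8.3, 2.3, 16.9]
width: 0.452
```

```bash
python3 -m handwheel '[[[0,0,-0.05,0,1],[0,0,-0.05,0,0.6],[0,0,-0.05,0,0.5],[0,0,-0.05,0,0.3],[0,0,-0.05,0,0.3],[0,0,-2,0,0.3],[0,0,-4,0,0.3],[0,0,-5,0,0.3]]]'; python3 -c "
from h import *
go(.4865,.3705,.15,-86.7)"
```

```text
t: 33.1
eef_pos: [0.5049, -0.0789, 0.1604]
ee_rot: [-2.28, 2.157, -0.009]
contact_force: [0.9, 0.2, -0.5]
width: 0.702
t 33.1 pos [ 0.5049 -0.0789  0.1604] tilt 0.36 yaw -86.83 F [ 0.9  0.2 -0.5] w 0.702 q6 1.21
   units [-17.988  -0.258   0.378] turn -0.016 steps 9.0
```

```bash
python3 -m handwheel '[[[-2,0,0,0,0.3],[-4,0,0,0,0.3],[-6,-0.1,0,0,0.3],[-8,-0.1,0,0,0.3],[-10,-0.1,0,0,0.3],[-12,-0.2,0,0,0.3],[-14,-0.2,0,0,0.3],[-16,-0.2,0,0,0.3]]]'; python3 -m handwheel '[[[-2,0,0,0,0.3],[-2,0,0,0,0.3],[-2,0,0,0,0.3],[-2,0,0,0,0.3]]]'; python3 -c "
from h import *
go(.4865,.3705,.0255,-86.7)
for n in C:
  im=grab_frame(n);cv2.imwrite(f'pics/j_{n}f.png',im)"
```

```text
t: 33.9
eef_pos: [0.4853, 0.3233, 0.1555]
ee_rot: [2.282, -2.159, 0.0]
contact_force: [0.6, 0.0, 1.3]
width: 0.697
t: 34.3
eef_pos: [0.483, 0.3703, 0.1553]
ee_rot: [2.281, -2.159, 0.0]
contact_force: [0.2, -0.5, -0.1]
width: 0.698
t 34.3 pos [0.483  0.3703 0.1553] tilt 0.06 yaw -86.86 F [ 0.2 -0.5 -0.1] w 0.698 q6 2.05
   units [-3.000e-03 -1.440e-01  5.192e+00] turn -0.02 steps 2.6
```

View pics/j_scenef.png

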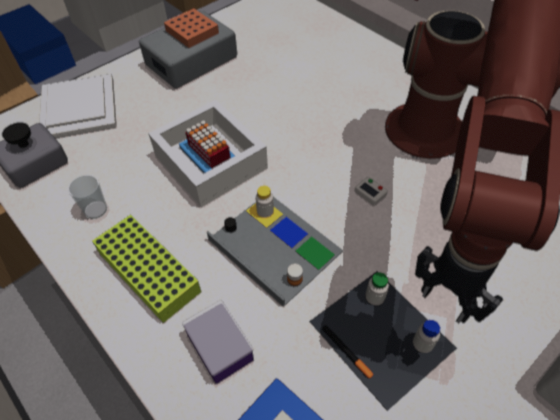

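View pics/j_topf.png

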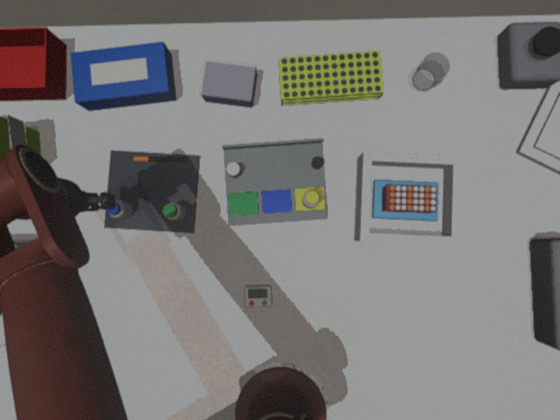

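Yellow stands on its mark at scene (264,203), and the rack lies in the box. Now blue.

```bash
python3 -m handwheel '[[[0,-0.1,1.3,0,0.3],[0,-0.1,2.6,0,0.3],[0,-0.1,3.8,0,0.3],[0,-0.1,4.8,0,0.3],[0,-0.1,5.17,0,0.3],[0,-0.1,5.17,0,0.3],[0,-0.1,5.17,0,0.3]]]'; python3 -c "
from h import *
go(.4865,.3705,.0255,-86.7)";  python3 -m handwheel '[[[0,0,0,0,1],[0,0,0,0,1],[0,0,0,0,1],[0,0,0,0,1],[0,0,0,0,1]]]'; python3 -m handwheel '[[[0,0,-0.5,0,1],[0,0,-1.5,0,1],[0,0,-3,0,1],[0,0,-4.6,0,1],[0,0,-5,0,1],[0,0,-5,0,1]]]'; python3 -c "
from h import *
go(.4992,.0015,.15,-86.7)"
```

```text
t: 35.1
eef_pos: [0.4867, 0.3714, 0.028]
ee_rot: [-2.28, 2.159, -0.001]
contact_force: [-0.2, -0.3, 0.6]
width: 0.7
t 35.1 pos [0.4867 0.3714 0.028 ] tilt 0.12 yaw -86.87 F [-0.2 -0.3  0.6] w 0.7 q6 2.05
   units [0.034 0.009 0.102] turn -0.022 steps 0.1
t: 35.6
eef_pos: [0.4872, 0.3722, 0.0291]
ee_rot: [-2.279, 2.156, -0.002]
contact_force: [-0.2, -0.3, 7.0]
width: 0.446
t: 36.2
eef_pos: [0.4868, 0.3721, 0.1546]
ee_rot: [-2.279, 2.156, -0.002]
contact_force: [0.5, 0.4, -1.0]
width: 0.45
t 36.2 pos [0.4868 0.3721 0.1546] tilt 0.3 yaw -86.82 F [ 0.5  0.4 -1. ] w 0.45 q6 2.05
   units [14.831  0.328  0.148] turn -0.015 steps 7.4
```

```bash
python3 -m handwheel '[[[1.5,0,0,0,1],[3.5,0.1,0,0,1],[5.5,0.1,0,0,1],[7.5,0.2,0,0,1],[9.5,0.2,0,0,1],[11.5,0.3,0,0,1],[13.5,0.3,0,0,1],[14.83,0.33,0,0,1]]]'; python3 -m handwheel '[[[0,0,0,0,1],[0,0,0,0,1],[0,0,0,0,1]]]'; python3 -c "
from h import *
go(.4992,.0015,.04,-86.7)"
```

```text
t: 37.0
eef_pos: [0.496, -0.0018, 0.1489]
ee_rot: [2.278, -2.159, -0.005]
contact_force: [0.6, -0.8, -0.9]
width: 0.448
t: 37.3
eef_pos: [0.497, 0.0017, 0.1501]
ee_rot: [2.282, -2.157, -0.004]
contact_force: [-0.3, 0.0, -0.6]
width: 0.445
t 37.3 pos [0.497  0.0017 0.1501] tilt 0.15 yaw -86.77 F [-0.3  0.  -0.6] w 0.445 q6 1.37
   units [ 0.017 -0.099  4.405] turn -0.009 steps 2.2
```

```bash
python3 -m handwheel '[[[0.02,-0.06,1,0,1],[0.02,-0.06,2,0,1],[0.02,-0.06,3,0,1],[0.02,-0.06,3.9,0,1],[0.02,-0.06,4.35,0,1],[0.02,-0.06,4.5,0,1],[0.02,-0.06,4.5,0,1],[0.02,-0.06,4.5,0,1]]]';python3 -c "
from h import *
go(.4992,.0015,.034,-86.7)"
```

```text
t: 38.1
eef_pos: [0.5004, 0.0004, 0.0403]
ee_rot: [-2.282, 2.158, -0.003]
contact_force: [0.1, -0.7, -0.9]
width: 0.449
t 38.1 pos [5.004e-01 4.000e-04 4.030e-02] tilt 0.12 yaw -86.8 F [ 0.1 -0.7 -0.9] w 0.449 q6 1.37
   units [-0.046  0.047  0.253] turn -0.012 steps 0.1
```

```bash
python3 -m handwheel '[[[-0.04,0.04,0.1,0,1],[-0.04,0.04,0.18,0,1],[-0.04,0.04,0.22,0,1],[-0.04,0.04,0.22,0,1]]]'
```

```text
t: 38.5
eef_pos: [0.499, 0.0012, 0.0351]
ee_rot: [-2.282, 2.159, -0.001]
contact_force: [-2.8, 0.9, 6.4]
width: 0.444
```

Contact at 6 N, so I release it and go to green.

```bash
python3 -m handwheel '[[[0,0,0,0,0.6],[0,0,0,0,0.5],[0,0,0,0,0.3],[0,0,0,0,0.3],[0,0,-2,0,0.3],[0,0,-4,0,0.3],[0,0,-4.8,0,0.3],[0,0,-4.8,0,0.3]]]'; python3 -c "
from h import *
go(.4785,.2408,.15,-86.7)"
```

```text
t: 39.3
eef_pos: [0.5012, 0.0008, 0.1584]
ee_rot: [-2.278, 2.156, -0.011]
contact_force: [0.1, 0.3, 0.6]
width: 0.702
t 39.3 pos [0.5012 0.0008 0.1584] tilt 0.51 yaw -86.83 F [0.1 0.3 0.6] w 0.702 q6 1.37
   units [-9.637  0.378  0.316] turn -0.016 steps 4.8
```

```bash
python3 -m handwheel '[[[-2,0.1,0,0,0.3],[-4,0.2,0,0,0.3],[-6,0.2,0,0,0.3],[-8,0.3,0,0,0.3],[-9.6,0.3,0,0,0.3],[-9.6,0.3,0,0,0.3],[-9.6,0.3,0,0,0.3],[-9.6,0.3,0,0,0.3]]]'; python3 -c "
from h import *
go(.4785,.2408,.0255,-86.7)"
```

```text
t: 40.1
eef_pos: [0.477, 0.2395, 0.1523]
ee_rot: [2.28, -2.158, -0.001]
contact_force: [0.3, -0.2, 0.9]
width: 0.702
t 40.1 pos [0.477  0.2395 0.1523] tilt 0.13 yaw -86.87 F [ 0.3 -0.2  0.9] w 0.702 q6 1.84
   units [-0.053 -0.071  5.071] turn -0.021 steps 2.5
```

```bash
python3 -m handwheel '[[[-0.05,-0.04,1.3,0,0.3],[-0.05,-0.04,2.6,0,0.3],[-0.05,-0.04,3.8,0,0.3],[-0.05,-0.04,4.7,0,0.3],[-0.05,-0.04,5.1,0,0.3],[-0.05,-0.04,5.1,0,0.3],[-0.05,-0.04,5.1,0,0.3]]]'; python3 -m handwheel '[[[0,0,0,0,1],[0,0,0,0,1],[0,0,0,0,1],[0,0,0,0,1],[0,0,0,0,1]]]'; python3 -m handwheel '[[[0,0,-0.5,0,1],[0,0,-1.5,0,1],[0,0,-3,0,1],[0,0,-4.6,0,1],[0,0,-5,0,1],[0,0,-5,0,1]]]'; python3 -c "
from h import *
go(.4950,.0815,.15,-86.7)"
```

```text
t: 40.8
eef_pos: [0.4794, 0.2414, 0.0271]
ee_rot: [-2.28, 2.159, -0.001]
contact_force: [-0.5, 0.6, 0.4]
width: 0.694
t: 41.3
eef_pos: [0.4802, 0.2422, 0.0282]
ee_rot: [-2.28, 2.157, -0.003]
contact_force: [0.0, -0.7, 6.3]
width: 0.448
t: 41.9
eef_pos: [0.4797, 0.2423, 0.1539]
ee_rot: [-2.279, 2.156, -0.004]
contact_force: [-0.1, -0.6, -0.4]
width: 0.445
t 41.9 pos [0.4797 0.2423 0.1539] tilt 0.29 yaw -86.82 F [-0.1 -0.6 -0.4] w 0.445 q6 1.84
   units [ 6.455 -0.252  0.146] turn -0.015 steps 3.2
```

```bash
python3 -m handwheel '[[[1.2,0,0,0,1],[2.7,-0.1,0,0,1],[4.2,-0.2,0,0,1],[5.6,-0.2,0,0,1],[6.45,-0.25,0,0,1],[6.45,-0.25,0,0,1],[6.45,-0.25,0,0,1],[6.45,-0.25,0,0,1]]]'; python3 -c "
from h import *
go(.4950,.0815,.04,-86.7)"
```

```text
t: 42.7
eef_pos: [0.4928, 0.0818, 0.1498]
ee_rot: [2.282, -2.157, -0.003]
contact_force: [0.0, 0.6, -0.7]
width: 0.452
t 42.7 pos [0.4928 0.0818 0.1498] tilt 0.13 yaw -86.78 F [ 0.   0.6 -0.7] w 0.452 q6 1.53
   units [ 0.021 -0.096  4.393] turn -0.01 steps 2.2
```

```bash
python3 -m handwheel '[[[0,-0.06,1,0,1],[0,-0.06,2,0,1],[0,-0.06,3,0,1],[0,-0.06,3.9,0,1],[0,-0.06,4.35,0,1],[0,-0.06,4.45,0,1],[0,-0.06,4.45,0,1],[0,-0.06,4.45,0,1]]]';python3 -c "
from h import *
go(.4950,.0815,.034,-86.7)"
```

```text
t: 43.5
eef_pos: [0.4963, 0.0814, 0.0412]
ee_rot: [-2.281, 2.157, -0.003]
contact_force: [0.3, 0.7, -0.5]
width: 0.449
t 43.5 pos [0.4963 0.0814 0.0412] tilt 0.14 yaw -86.8 F [ 0.3  0.7 -0.5] w 0.449 q6 1.53
   units [-0.006  0.051  0.288] turn -0.013 steps 0.1
```

```bash
python3 -m handwheel '[[[0,0.03,0.12,0,1],[0,0.03,0.22,0,1],[0,0.03,0.26,0,1],[0,0.03,0.26,0,1]]]'
```

```text
t: 43.9
eef_pos: [0.4948, 0.0811, 0.0342]
ee_rot: [-2.282, 2.159, -0.0]
contact_force: [-2.2, -0.5, 5.3]
width: 0.447
```

Contact. I release, rise and move clear toward the robot's free side, then check.

```bash
python3 -m handwheel '[[[0,0,0,0,0.6],[0,0,0,0,0.5],[0,0,0,0,0.3],[0,0,0,0,0.3],[0,0,-2,0,0.3],[0,0,-4,0,0.3],[0,0,-6,0,0.3],[0,0,-6,0,0.3]]]'; python3 -m handwheel '[[[-2,0,0,0,0],[-4,0,0,0,0],[-6,0,0,0,0],[-8,0,0,0,0],[-10,0,0,0,0],[-12,0,0,0,0],[-12,0,0,0,0],[-12,0,0,0,0]]]'; python3 -c "
from h import *
go(.4950,.0815,.034,-86.7)
for n in C:
  im=grab_frame(n);cv2.imwrite(f'pics/k_{n}f.png',im)
  x0,y0,x1,y1=(140,100,345,255) if n=='scene' else (215,130,335,230)
  s=3.8 if n=='scene' else 6
  cv2.imwrite(f'pics/k_{n}.png',cv2.resize(im[y0:y1,x0:x1],None,fx=s,fy=s,interpolation=2))"
```

```text
t: 44.7
eef_pos: [0.4993, 0.0812, 0.1925]
ee_rot: [-2.274, 2.151, -0.018]
contact_force: [-0.2, 0.6, 0.6]
width: 0.697
t: 45.5
eef_pos: [0.4771, 0.3814, 0.1822]
ee_rot: [2.283, -2.155, -0.0]
contact_force: [-0.4, -0.2, -0.6]
width: 1.001
t 45.5 pos [0.4771 0.3814 0.1822] tilt 0.1 yaw -86.7 F [-0.4 -0.2 -0.6] w 1.001 q6 2.07
   units [12.01  -0.031  5.94 ] turn -0.0 steps 6.7
```

View pics/k_scene.png

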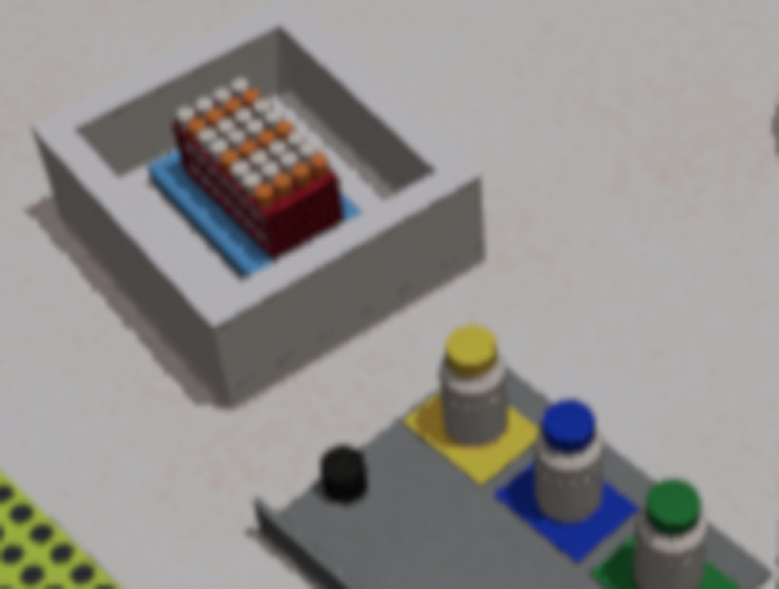

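View pics/k_top.png

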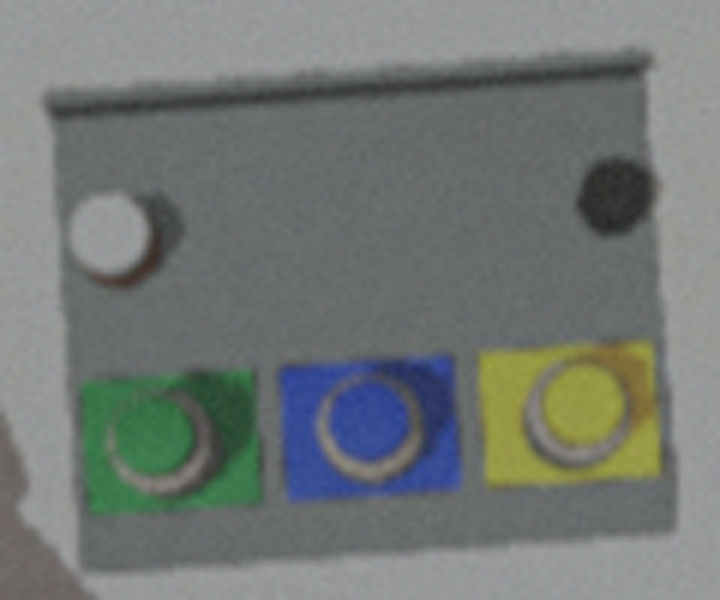

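View pics/k_topf.png

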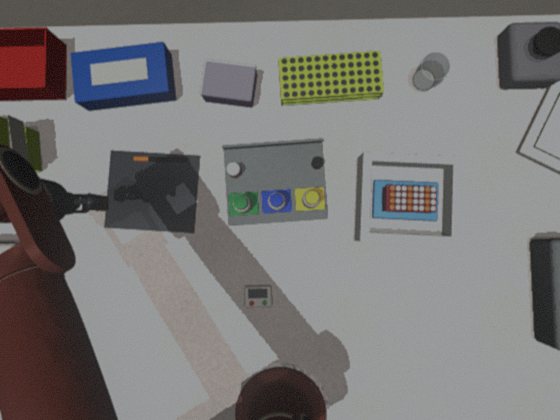

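```bash
python3 -c "
from h import *
c=lambda p,s,o:((p[0]+.5)/s-.5+o[0],(p[1]+.5)/s-.5+o[1])
print(plane('top',[c(p,6,(215,130)) for p in[(155,434),(371,419),(584,403)]],.084).round(4))
s=[c(p,3.8,(140,100)) for p in[(673,503),(569,424),(471,347)]]
print(plane('scene',s,.082).round(4))
"
```

```text
[[ 0.4924  0.079   0.084 ]
 [ 0.4966 -0.0011  0.084 ]
 [ 0.5012 -0.0798  0.084 ]]
[[ 0.4917  0.0824  0.082 ]
 [ 0.4967  0.0038  0.082 ]
 [ 0.5003 -0.0766  0.082 ]]
```

All bottles are within about 3 mm of their marks' middles and upright. Handing in.

```bash
python3 -c "
from bench import job
print(job.job_done())"
```

```text
the job is handed in; nothing more can be done
None
```

The job is done and handed in after about 46 s of the 144 s allowed; nothing was knocked over.

I moved all three bottles to the mat, then set the rack lengthwise on the cold pack. I then stood each bottle on the mark of its own cap's colour. Contact while setting down was 17 N at most.

What the last checks showed:
- **Rack:** it lies flat and aligned with the pack. In the top view its centre was within about 1 mm of the pack's centre.
- **Bottles:** all stand upright, about 3 mm toward the robot (-x) of their marks' middles and 1–2 mm off sideways in the top view. I left them there rather than risk nudging them.
- **Other objects:** the jar, stopper and pen look unmoved.

What disagreed:
- **Views along y:** the scene and top views differ by 3–5 mm in y.
- **Heights:** triangulated heights mostly came out up to about 9 mm below the stated ones; I used the stated heights and set things down by contact force.
- **Rack in the scene view:** one estimate of the rack's position in the box was about 12 mm off in y. I had picked the wrong tube column, and I did not redo that estimate from a later picture.

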